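Put a D cell on charge in the turning shop

ROBOT

A 7-joint arm with a two-finger parallel gripper is mounted at the origin on the work surface. World frame = base frame: x ahead of the robot, y to its left, z up, the work surface at z = 0. Lengths are in m, angles in rad, forces in N, time in s.
With the tool pointing down it reaches from about 0.4 to 0.875 m from the base axis. Payload 6.5 kg.
Tool frame: the origin (TCP) lies at the very end of the fingers, on their centre line; the grasp point (between the pads) lies 19 mm behind it; x points along the fingers, y is the direction in which the jaws open and shut, and the axes are right-handed (so a half turn about x gives the same grasp; the last joint's range is limited). The gripper opens to 85 mm and grips with 20 to 120 N. Pads are 22 mm wide; open, the fingers measure 114 mm over their backs; the gripper's body (76 mm by 85 mm) begins 54 mm behind the grasp point. The pads swing forward as they close: fully open they stand 13 mm farther back than shut.
Start: joints at [-1.388, 0.536, -0.004, 1.538, 0.003, 1.067, -0.071], TCP at [0.16, 0.63, 0.231] pointing down, gripper open.
Joint ranges: [-2.7, 2.7], [-0.37, 2.16], [-1.27, 1.26], [0.24, 2.4], [-1.31, 4.45], [0.19, 1.91], [-2.76, 2.76]. Speed limits (rad/s): [2.39, 2.39, 3.14, 3.14, 3.14, 3.14, 3.14].

INTERFACE

Orientations are given as a unit quaternion [x, y, z, w].
In Python, from bench import telemetry, snapshot, robot, models gives the robot as it stands. The module is installed in compiled form; this text tells all that it offers.
- The arm moves only by the tool send_rows, never from a script. Its argument "motion" is one flat list of numbers, 7 for each row, row after row: the opening, from 0 (shut) to 1 (fully open), then the shift along the tool's x, y, z in cm, then the turn, a rotation vector about the tool's x, y, z in degrees. In form: [fingers, dx, dy, dz, ax, ay, az, fingers, dx, dy, dz, ax, ay, az, ...]. A call has 1 to 20 rows; each row shifts and turns the pose as measured when the row begins, along the tool's axes as they then stand; what a row does not reach is not made up. A row lasts 1/8 s, in which the tool goes at most 62.5 mm and 10.7 degrees, less where a joint would pass 70% of its speed; a pose out of reach is approached as far as the arm can. A call is refused whole if a number of a shift passes 6.25 or a number of a turn 10.7, either way. A call with a gripper value outside its range is refused whole. The fingers move at their own pace and stop on an object; "force" is the grip in N (left out, the last holds). Time passes only in rows, so rows that do not move let the fingers close. It gives the time, the measured TCP pose, the force and the opening at its end, in the units of the state.
- telemetry.read_state(): the state, without advancing time (a new reading comes with each control period).
- snapshot(name): name is "scene" or "top" or "wrist"; returns a dict with "frame" (480x640x3 uint8, red, green, blue), "K" (3x3 intrinsics, pixels), "world_from_camera" (4x4, takes a point from camera to world coordinates). Camera axes: x right, y down, z forward; pixel columns grow to the right and rows downward; lengths in m; the calibration is good to about 2 mm. A picture is of the moment at which its call begins. There is no depth.
- robot.job_done(): hands the job in, once; it reports no verdict.
Trained networks look in a picture, given as the dict that the camera call returned (one of the last four; its "shot" number tells which), for a name from the list of things; names that differ only in an ending like _2 or _b are one class to them, and where a whole thing is asked for, a point or a joint stands for the part that bears it (a point fixed in the world has none). Each returns a list of dicts, best first, with "confidence" (0 to 1); they miss things now and then, are a little off and sometimes report something else, mostly with a low value. They report only what shows in the picture. A call takes as long as a camera call. They do not tell look-alikes from the thing itself.
- models.spot_in(picture, thing): "rect" ([centre column, centre row, width, height] in pixels, round what is visible of it).
- models.regions_of(picture, thing): "pixels" (480x640 bool, what is visible of it) and "rect" ([centre column, centre row, width, height] in pixels, round what is visible of it).
The state is a dict: "time_s": time; "joint_positions": joint angles; "qvel": joint speeds; "tau": joint torques, N m; "eef_pos": TCP position; "eef_rot": TCP orientation; "contact_force": force on the tool from outside, world axes, zero at the start; "wrist_torque": the same for the moment, N m; "opening": finger opening in m.
Only numpy, scipy, OpenCV 4.12 (cv2) and the standard library are available. Lean on these libraries where they do the work, as an engineer would, in place of code of your own. Each camera call takes 0.05 s, during which the arm holds its last target.

TASK

Take the large cell from the wooden tray and put it on charge in the empty bay of the charger: seat its flat end against the sprung contact, ease the spring back without driving it to its stop, then press the button end down, without excessive force, until it snaps under the lip and the cell lies level in the bay. Let go and leave the small cell, the bowl and the gouge where they are.

Things in the scene. Friction and masses are not known exactly. Their poses are not given: they have to be found in the camera images.
- cell: Large (D) cell to charge: grey-sleeved cylinder lying in one place of the tray, diameter 33 mm, can 58 mm long, about 145 g. Origin on its axis, mid-can; +x along the axis to the button (+) end; flat (-) end at x = -29 mm. It may lie rolled about its axis, so its y, z axes mean nothing.
- cell_button (a point): Tip of the large cell's button, on the cell's axis, 32.2 mm from its origin. The button is a steel stub, 9.5 mm in diameter and 3.2 mm long, on the end of the can. With the spring eased back, a press of 8 to 15 N on top of the can near this end snaps it in; bearing down with over 25 N would damage the bay.
- small_cell: Bystander: smaller (C) cell, diameter 26 mm, can 46.5 mm long, lying in the other place of the tray. Origin on its axis, mid-can, +x to its button. It must stay.
- tray: Plywood tray fixed to the bench, 110 x 204 mm, floor 9 mm above the bench. Origin: centre of underside. Places at y = +45 and -45 mm; cells lie along x, button to +x, each between two strips with tops 13.5 mm above the bench, 12.5 to 18.5 mm either side of the place's middle.
- charger: Base of a grey charger, fixed to the bench, 162 x 168 mm. Origin: under the centre of the clamped-on two-bay plate when that is centred. The plate is adjustable: it is left clamped anywhere within 14 mm either way along the base's x, which no pose here shows. Bays along x at y = +37 mm (empty) and -37 mm (taken). At x = 61 to 86 mm stands a housing 36 mm high.
- bay (a point): Nominal mid-bay, on the empty bay's axis (plate centred): the real bay is shifted up to 14 mm either way along x with all its parts. 30.5 mm above the bench = height of the axis of a cell held; floor of the bay 14 mm above the bench. Axes as the charger's; a held cell has its button to +x. Where it is held, the cell's origin is at the real mid-bay.
- bay_plus (a point): Nominal place of the tip of a held cell's button, inside a window in the bay's +x wall: 32.2 mm from mid-bay (the wall's face 29.6 mm). Over the window a lip, flush with that face, from 7 to 15 mm above the axis, upper edge rounded 2.5 mm. The cell goes in tilted, flat end first and low; pressed down, the button slides down the lip and snaps under it.
- bay_minus (a point): Nominal nose of the bay's sprung contact: a plunger with a ball end of 5 mm radius on the axis, 25.5 mm before mid-bay, yielding to -x. Its housing: face 36 mm before mid-bay, 37.5 mm above the bench. Side guides 18.2 mm off the axis, 3 mm higher than it, only at the bay's ends (18 mm and more from the middle); between them nothing is over 15.5 mm above the bench.
- contact (a joint): How far the empty bay's sprung contact is pressed back, m: 0 free, 0.0035 with a cell held, 0.006 to 0.007 while the button passes the lip, hard stop 0.0095 (stay under 0.0088). It resists with 2.4 N at first touch, plus 0.7 N per mm.
- bowl: Bystander: small turned wooden bowl, 86 mm across, 40 mm high, towards the far side of the bench. Origin: centre of its underside.
- gouge: Bystander: woodturning gouge, about 300 mm long, lying on the bench to the robot's right of the charger. Origin under the ferrule between handle and blade.
Not all that is in view belongs to the job. What is shaped like the cell but blue is not meant.

How it is judged:
On the way:
1. the large cell's flat end presses the empty bay's sprung contact back by more than 3 mm while its button end is still up, over 7 mm above its place (value of joint contact above 0.003 m and z of cell_button in the frame of bay above 0.007 m and horizontal distance between cell and bay below 0.035 m and x of cell_button in the frame of bay above 0 m), for 0.1 s.
At the end, for the whole second after the job is handed in: The large cell rests held in the empty bay: its middle and button tip within 3 mm of a held cell's height and, from above, within 17 mm of their nominal places (the plate's shift included), axis within 0.09 rad of the bay's, its flat end keeping the sprung contact pressed back 2 to 5 mm (z of cell_button in the frame of bay between -0.003 and 0.003 m and z of cell in the frame of bay between -0.003 and 0.003 m and horizontal distance between cell and bay below 0.017 m and horizontal distance between cell_button and bay_plus below 0.017 m and angle between the x axis of cell and the x axis of bay, either way round below 0.09 rad and value of joint contact between 0.002 and 0.005 m and linear speed of cell below 0.01 m/s); the robot touches nothing.
It fails at once if the sprung contact is driven to its stop (pressed back more than 8.8 mm) (value of joint contact above 0.0088 m).
It fails at once if the large cell is forced against the charger with more than 60 N in all (contact force between cell and charger above 60 N).
It fails at once if the small cell is moved more than 12 mm (distance of small_cell from where it was at the start of the episode above 0.012 m).
It fails at once if the bowl or the gouge is moved more than 12 mm (distance of any of bowl, gouge from where it was at the start of the episode above 0.012 m).
It also fails if it takes over 67 s, if anything falls off the work surface, if the arm or the gripper's body presses on something with over 40 N, if the wrist force passes 120 N, or if a joint passes its speed limit or range.

## Working session

There is one attempt and no reset: what is moved stays moved. The work goes in short steps, Python scripts to look and compute and a tool call to move; the robot and the scene stay as the last step left them, time stands still between calls to the robot, and variables do not carry over. Pictures are saved under pics/ and viewed, and the job is handed in when it is done.

Besides the shell and the picture viewer there is one more tool, called after "Call:" in YAML: its name, and indented under it one key for each argument. send_rows: Moves the arm, as the interface text tells. Its arguments: {"type":"object","properties":{"motion":{"type":"array"},"force":{"type":"number"}},"required":["motion"]}

```bash
mkdir -p pics; ls; cat > h.py <<'E'
import numpy as np, cv2
from bench import telemetry, snapshot, robot, models
def save(p,name): cv2.imwrite('pics/'+name+'.png', cv2.cvtColor(p['frame'],cv2.COLOR_RGB2BGR))
def proj(p,X):
    T=np.linalg.inv(p['world_from_camera']); c=T[:3,:3]@np.array(X,float)+T[:3,3]; u=p['K']@c; return u[:2]/u[2]
def onz(p,uv,z):
    T=p['world_from_camera']; d=T[:3,:3]@np.linalg.inv(p['K'])@np.array([uv[0],uv[1],1.]); o=T[:3,3]
    return o+d*(z-o[2])/d[2]
def ray(p,uv):
    T=p['world_from_camera']; d=T[:3,:3]@np.linalg.inv(p['K'])@np.array([uv[0],uv[1],1.]); return T[:3,3],d/np.linalg.norm(d)
def tri(obs):
    A=np.zeros((3,3));b=np.zeros(3)
    for p,uv in obs:
        o,d=ray(p,uv);M=np.eye(3)-np.outer(d,d);A+=M;b+=M@o
    return np.linalg.solve(A,b)
E
python3 - <<'E'
from h import *
np.set_printoptions(precision=4,suppress=True)
print(telemetry.read_state())
for n in ['scene','top','wrist']:
    p=snapshot(n); save(p,n+'0'); print(n,p['K'].tolist(),p['world_from_camera'])
    for t in ['cell','small_cell','tray','charger','bowl','gouge']:
        print(t,[(np.round(r['rect']).tolist(),round(r['confidence'],2)) for r in models.spot_in(p,t)])
E
```

```text
pics
{'time_s': 0.0, 'joint_positions': array([-1.3882,  0.5372, -0.0044,  1.5389,  0.0026,  1.0673, -0.0712]), 'qvel': array([-0.001 , -0.0008, -0.001 ,  0.0007, -0.    , -0.0013, -0.0006]), 'tau': array([ -0.0002, -58.3417,   1.0484, -25.9101,   0.0124,   0.0097,
         0.    ]), 'eef_pos': array([0.1599, 0.6294, 0.2304]), 'eef_rot': array([ 0.0871,  0.7017, -0.0883,  0.7016]), 'contact_force': array([-0.0686,  0.2042,  0.2714]), 'wrist_torque': array([0.0113, 0.0194, 0.0243]), 'opening': 0.08574612313023357}
scene [[597.5125231607424, 0.0, 322.58527439548186], [0.0, 597.5125231607424, 243.55820641215428], [0.0, 0.0, 1.0]] [[ 0.3262  0.7784 -0.5363  1.2341]
 [ 0.9453 -0.2707  0.1821 -0.2566]
 [-0.0034 -0.5664 -0.8241  1.0644]
 [ 0.      0.      0.      1.    ]]
cell [([411.0, 216.0, 31.0, 28.0], 0.9), ([342.0, 234.0, 23.0, 31.0], 0.82), ([455.0, 267.0, 31.0, 27.0], 0.58), ([151.0, 286.0, 41.0, 118.0], 0.43)]
small_cell [([441.0, 198.0, 22.0, 19.0], 0.62)]
tray [([426.0, 214.0, 99.0, 77.0], 0.77), ([410.0, 219.0, 27.0, 27.0], 0.69)]
charger [([256.0, 275.0, 89.0, 80.0], 0.93)]
bow
[... 363 characters left out ...]
0, 40.0], 0.9), ([246.0, 167.0, 50.0, 45.0], 0.74), ([262.0, 278.0, 39.0, 35.0], 0.7), ([380.0, 267.0, 106.0, 102.0], 0.31)]
small_cell [([126.0, 280.0, 18.0, 31.0], 0.83)]
tray [([153.0, 272.0, 130.0, 93.0], 0.87), ([501.0, 296.0, 36.0, 174.0], 0.43)]
charger [([376.0, 266.0, 109.0, 105.0], 0.93)]
bowl [([248.0, 167.0, 46.0, 46.0], 0.57)]
gouge [([502.0, 294.0, 34.0, 172.0], 0.97)]
wrist [[431.7692068637514, 0.0, 321.91610378249834], [0.0, 431.7692068637514, 240.89829513268054], [0.0, 0.0, 1.0]] [[ 0.2465  0.9256  0.2872  0.0869]
 [ 0.9692 -0.2356 -0.0724  0.6493]
 [ 0.0006  0.2962 -0.9551  0.3727]
 [ 0.      0.      0.      1.    ]]
cell []
small_cell []
tray []
charger []
bowl []
gouge []
```

View pics/scene0.png

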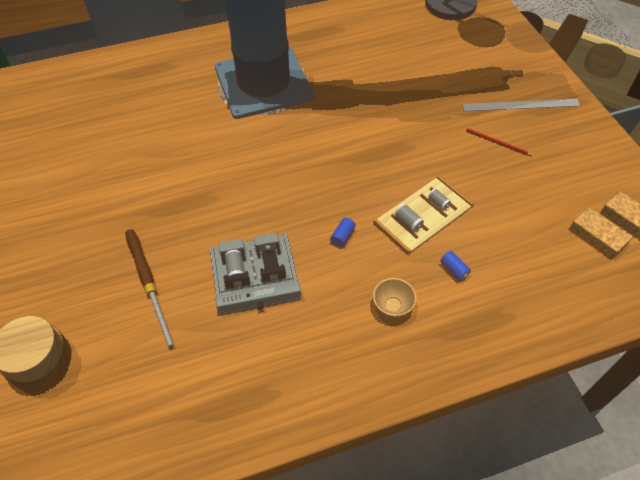

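View pics/top0.png

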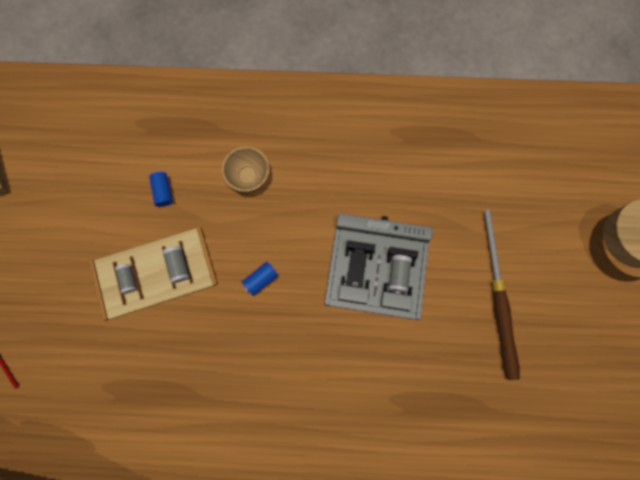

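View pics/wrist0.png

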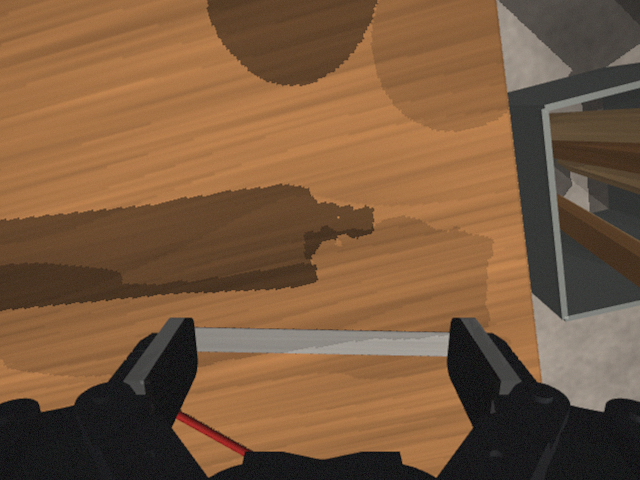

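```bash
cat > m1.py <<'E'
from h import *
np.set_printoptions(precision=4,suppress=True)
s=snapshot('scene');t=snapshot('top')
from itertools import product
for n in ['cell','small_cell','tray','charger','bowl']:
  for p,nm in((s,'s'),(t,'t')):
    for r in models.regions_of(p,n)[:3]:
        ys,xs=np.nonzero(r['pixels']); 
        rr=cv2.minAreaRect(np.c_[xs,ys].astype(np.float32)); z={'cell':.025,'tray':.009,'small_cell':.022,'charger':.02}.get(n,.02)
        print(n,nm,round(r['confidence'],2),len(xs),np.round(rr[0]),np.round(rr[1]),round(rr[2],1),onz(p,(xs.mean(),ys.mean()),z))
        print('   ',np.array([onz(p,c,z)[:2] for c in cv2.boxPoints(rr)]).round(3).tolist())
for nm,p in(('s',s),('t',t)):
    f=p['frame']; 
    for k,(u,v,w) in {'s':{'tray':(423,215,60),'ch':(255,270,60)},'t':{'tray':(153,273,75),'ch':(378,267,75)}}[nm].items():
        c=f[v-w*3//4:v+w*3//4,u-w:u+w]; c=cv2.resize(c,(800,600),interpolation=cv2.INTER_CUBIC); cv2.imwrite(f'pics/{nm}_{k}.png',c[:,:,::-1])
E
python3 m1.py
```

```text
cell s 0.89 384 [409. 218.] [29. 15.] 41.2 [0.5559 0.1729 0.025 ]
    [[0.534, 0.145], [0.513, 0.177], [0.576, 0.2], [0.596, 0.169]]
cell s 0.83 480 [455. 265.] [30. 16.] 45.0 [0.6987 0.2133 0.025 ]
    [[0.676, 0.187], [0.658, 0.221], [0.721, 0.239], [0.737, 0.206]]
cell s 0.78 428 [342. 232.] [15. 30.] 32.0 [0.5431 0.0221 0.025 ]
    [[0.554, -0.014], [0.501, 0.041], [0.531, 0.06], [0.583, 0.005]]
cell t 0.93 680 [175. 264.] [36. 20.] 76.0 [0.5566 0.1724 0.025 ]
    [[0.583, 0.2], [0.593, 0.166], [0.532, 0.145], [0.522, 0.178]]
cell t 0.82 668 [160. 188.] [36. 20.] 78.7 [0.6935 0.2131 0.025 ]
    [[0.723, 0.241], [0.732, 0.205], [0.666, 0.186], [0.657, 0.221]]
cell t 0.68 653 [259. 278.] [19. 36.] 51.8 [0.5375 0.0246 0.025 ]
    [[0.53, 0.059], [0.57, 0.013], [0.544, -0.009], [0.504, 0.037]]
small_cell s 0.6 230 [439. 199.] [21. 11.] 45.0 [0.5261 0.2582 0.022 ]
    [[0.509, 0.238], [0.494, 0.265], [0.544, 0.278], [0.559, 0.251]]
small_cell s 0.57 5746 [253. 272.] [72. 86.] 78.7 [ 0.5788 -0.1831  0.022 ]
    [[0.478, -0.265], [0.494, -0.083], [0.67, -0.108], [0.652, -0.276]]
small_cell t 0.94 444 [125. 278.] [29. 16.] 76.0 [0.529 0.258 0.022]
    [[0.55, 0.28], [0.558, 0.254], [0.509, 0.236], [0.501, 0.262]]
tray s 0.59 3268 [423. 213.] [48. 93.] 54.5 [0.5483 0.2127 0.009 ]
    [[0.525, 0.098], [0.435, 0.325], [0.563, 0.333], [0.64, 0.116]]
tray t 0.71 6067 [151. 273.] [ 62. 121.] 72.7 [0.5401 0.2169 0.009 ]
    [[0.557, 0.339], [0.632, 0.139], [0.526, 0.097], [0.455, 0.292]]
charger s 0.93 5705 [253. 273.] [73. 85.] 79.5 [ 0.5775 -0.1838  0.02  ]
    [[0.475, -0.263], [0.494, -0.083], [0.671, -0.11], [0.65, -0.276]]
charger t 0.72 9129 [378. 264.] [98. 99.] 8.6 [ 0.5686 -0.1811  0.02  ]
    [[0.495, -0.087], [0.671, -0.107], [0.651, -0.28], [0.477, -0.252]]
bowl s 0.6 1310 [393. 297.] [41. 39.] 45.0 [0.7235 0.0665 0.02  ]
    [[0.703, 0.013], [0.661, 0.09], [0.743, 0.118], [0.781, 0.042]]
```

View pics/t_ch.png

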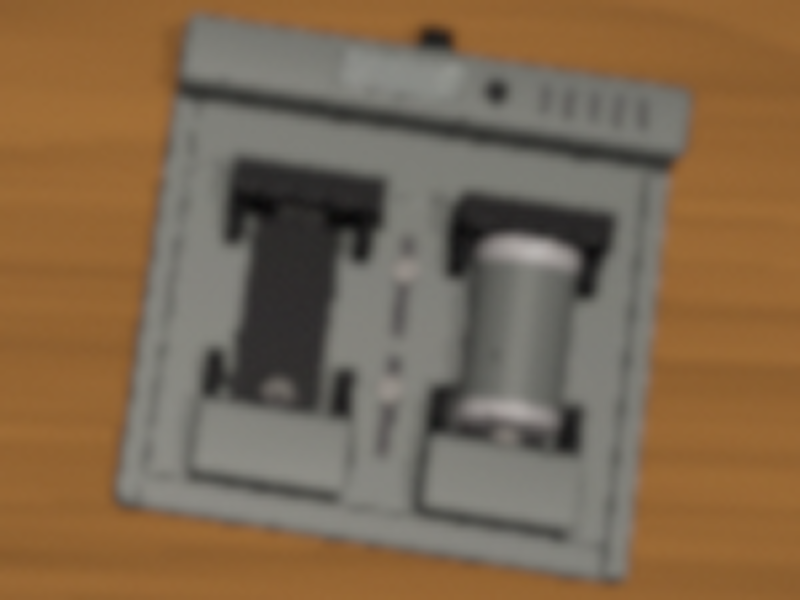

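View pics/s_ch.png

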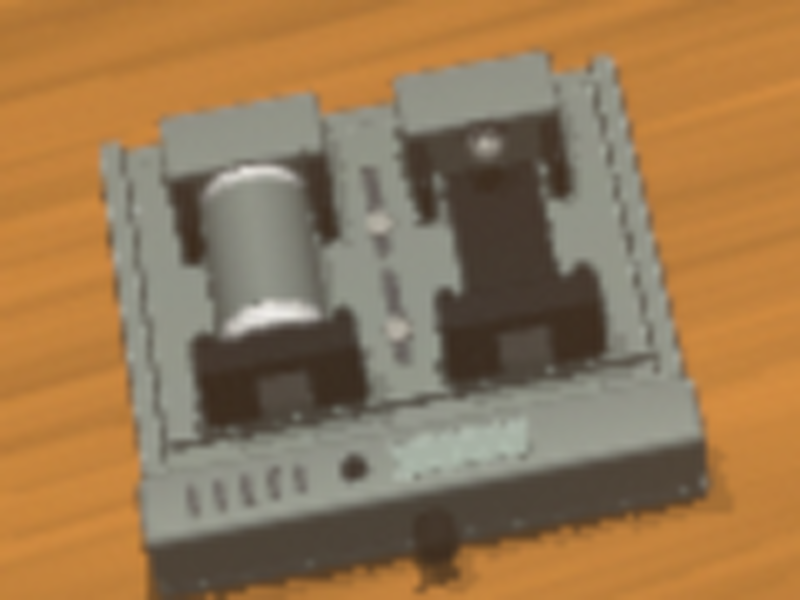

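View pics/t_tray.png

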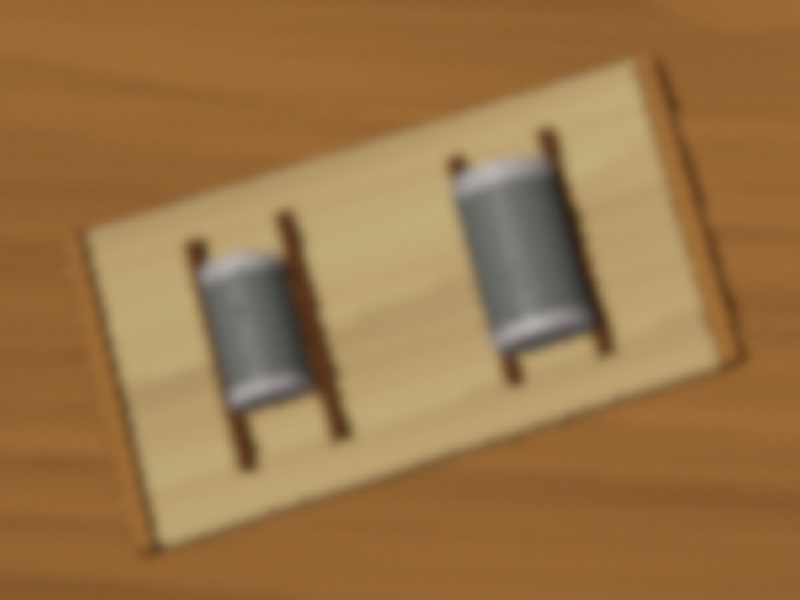

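View pics/s_tray.png

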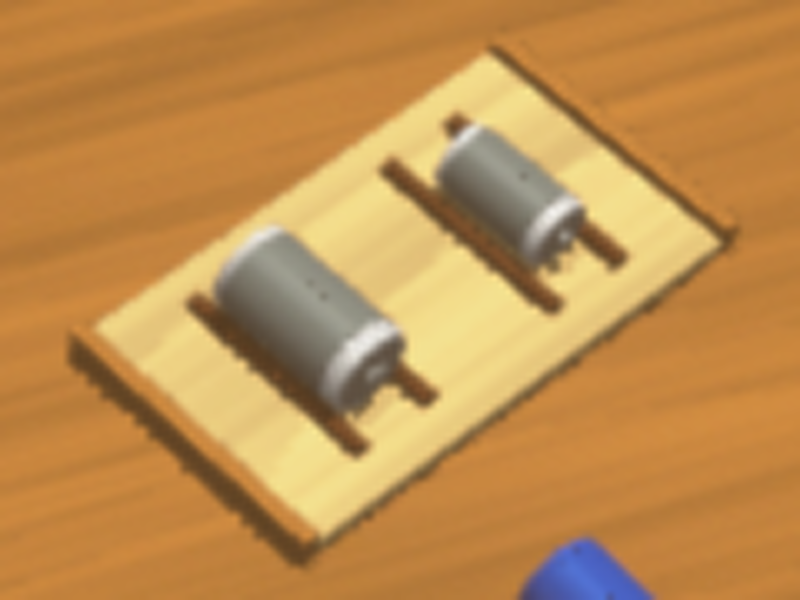

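```bash
cat >> h.py <<'E'
from scipy.spatial.transform import Rotation as Ro
def down(yaw,pitch=0.):
    # tool x down, tool z = heading(yaw) horizontal ; pitch>0: finger tips swing toward +heading
    s=np.sin(yaw);c=np.cos(yaw)
    X=np.array([0,0,-1.]);Z=np.array([c,s,0]);Y=np.cross(Z,X)
    R=Ro.from_matrix(np.c_[X,Y,Z])
    return R*Ro.from_rotvec([0,-pitch,0])if False else Ro.from_rotvec(-pitch*Y)*R
def plan(pos,R,n=None,open_=1.0,hold=0):
    st=telemetry.read_state();p=st['eef_pos'];R0=Ro.from_quat(st['eef_rot'])
    dv=(R0.inv()*R).as_rotvec(degrees=True);d=np.linalg.norm(np.array(pos)-p)*100
    k=n or int(max(np.ceil(d/5.5),np.ceil(np.linalg.norm(dv)/9),1))
    rows=[]
    for i in range(k):
        Ri=R0*Ro.from_rotvec(dv*i/k,degrees=True)
        sh=Ri.inv().apply((np.array(pos)-p)/k)*100
        rows.append([open_,*sh.round(2),*(dv/k).round(2)])
    print('rows',k,'dist cm',round(d,2),'turn',dv.round(2)); print(', '.join(str([float(x) for x in r])[1:-1] for r in rows))
def st():
    s=telemetry.read_state();R=Ro.from_quat(s['eef_rot']).as_matrix()
    print('t',round(s['time_s'],2),'pos',s['eef_pos'].round(4),'X',R[:,0].round(3),'Y',R[:,1].round(3),'Z',R[:,2].round(3),'F',s['contact_force'].round(2),'M',s['wrist_torque'].round(2),'open',round(s['opening'],4))
E
python3 - <<'E'
from h import *
st(); R=down(np.radians(18))
print(R.as_matrix())
plan([0.556,0.172,0.20],R)
E
```

```text
t 1.65 pos [0.1601 0.63   0.2313] X [ 0.  0. -1.] Y [0.246 0.969 0.   ] Z [ 0.969 -0.246  0.   ] F [ 0.02 -0.83 -0.72] M [-0.01  0.02  0.03] open 0.0852
[[ 0.         -0.30901699  0.95105652]
 [ 0.          0.95105652  0.30901699]
 [-1.          0.          0.        ]]
rows 12 dist cm 60.62 turn [-32.26   0.    -0.  ]
1.0, 0.26, -2.89, 4.14, -2.69, 0.0, -0.0, 1.0, 0.26, -3.08, 4.0, -2.69, 0.0, -0.0, 1.0, 0.26, -3.26, 3.85, -2.69, 0.0, -0.0, 1.0, 0.26, -3.44, 3.69, -2.69, 0.0, -0.0, 1.0, 0.26, -3.61, 3.53, -2.69, 0.0, -0.0, 1.0, 0.26, -3.77, 3.35, -2.69, 0.0, -0.0, 1.0, 0.26, -3.92, 3.17, -2.69, 0.0, -0.0, 1.0, 0.26, -4.07, 2.99, -2.69, 0.0, -0.0, 1.0, 0.26, -4.2, 2.79, -2.69, 0.0, -0.0, 1.0, 0.26, -4.33, 2.59, -2.69, 0.0, -0.0, 1.0, 0.26, -4.45, 2.39, -2.69, 0.0, -0.0, 1.0, 0.26, -4.55, 2.17, -2.69, 0.0, -0.0
```

Call:
send_rows:
  motion: [1,0.26,-2.9,4.1,-2.7,0,0,1,0.26,-3.1,4.0,-2.7,0,0,1,0.26,-3.3,3.85,-2.7,0,0,1,0.26,-3.4,3.7,-2.7,0,0,1,0.26,-3.6,3.5,-2.7,0,0,1,0.26,-3.8,3.35,-2.7,0,0,1,0.26,-3.9,3.2,-2.7,0,0,1,0.26,-4.1,3.0,-2.7,0,0,1,0.26,-4.2,2.8,-2.7,0,0,1,0.26,-4.3,2.6,-2.7,0,0,1,0.26,-4.45,2.4,-2.7,0,0,1,0.26,-4.55,2.2,-2.7,0,0,1,0,0,0,0,0,0]

```text
time_s: 3.28
eef_pos: [0.5746, 0.1633, 0.1995]
eef_rot: [-0.117, 0.695, 0.12, 0.699]
contact_force: [0.2, 1.0, -0.0]
opening: 0.0854
```

```bash
cat > m2.py <<'E'
from h import *
import sys
np.set_printoptions(precision=4,suppress=True)
st(); p=snapshot('wrist'); save(p,sys.argv[1])
np.savez('pics/'+sys.argv[1],**{k:p[k] for k in('K','world_from_camera')})
for n in sys.argv[2:]:
    for r in models.regions_of(p,n)[:3]:
        ys,xs=np.nonzero(r['pixels']); rr=cv2.minAreaRect(np.c_[xs,ys].astype(np.float32)); z={'cell':.0255,'tray':.009,'small_cell':.022,'charger':.02}.get(n,.02)
        print(n,round(r['confidence'],2),len(xs),np.round(rr[0],1),np.round(rr[1],1),round(rr[2],1),onz(p,(xs.mean(),ys.mean()),z))
        print('   ',np.array(cv2.boxPoints(rr)).round(1).tolist(),np.array([onz(p,c,z)[:2] for c in cv2.boxPoints(rr)]).round(4).tolist())
E
python3 m2.py w1 cell small_cell
```

```text
t 3.27 pos [0.5746 0.1633 0.1995] X [ 0.005  0.005 -1.   ] Y [-0.331  0.943  0.003] Z [0.943 0.331 0.006] F [ 0.2   1.02 -0.04] M [-0.03  0.09  0.  ] open 0.0854
cell 0.8 4652 [154.9  97.3] [53.1 93.9] 65.8 [0.5364 0.0291 0.0255]
    [[101.19999694824219, 92.30000305175781], [186.8000030517578, 53.900001525878906], [208.60000610351562, 102.30000305175781], [122.9000015258789, 140.8000030517578]] [[0.5455, -0.0067], [0.5021, 0.043], [0.5273, 0.0647], [0.5728, 0.0139]]
cell 0.78 3697 [341.5 190.5] [85. 45.] 90.0 [0.5543 0.1732 0.0255]
    [[319.0, 148.0], [364.0, 148.0], [364.0, 233.0], [319.0, 233.0]] [[0.5314, 0.1472], [0.5207, 0.1777], [0.58, 0.2005], [0.5913, 0.1682]]
cell 0.73 2895 [333.3 356.1] [39.6 78.4] 3.2 [0.6885 0.2146 0.0255]
    [[311.3999938964844, 394.1000061035156], [315.70001220703125, 315.79998779296875], [355.20001220703125, 318.0], [350.8999938964844, 396.29998779296875]] [[0.7303, 0.2097], [0.6583, 0.1887], [0.6496, 0.2196], [0.7212, 0.2426]]
small_cell 0.8 2349 [462.2 192. ] [37.2 66.9] 3.9 [0.5265 0.2588 0.022 ]
    [[441.29998779296875, 224.10000610351562], [445.8999938964844, 157.39999389648438], [483.0, 160.0], [478.3999938964844, 226.6999969482422]] [[0.5547, 0.2545], [0.5074, 0.237], [0.5001, 0.2634], [0.5472, 0.2822]]
```

View pics/w1.png

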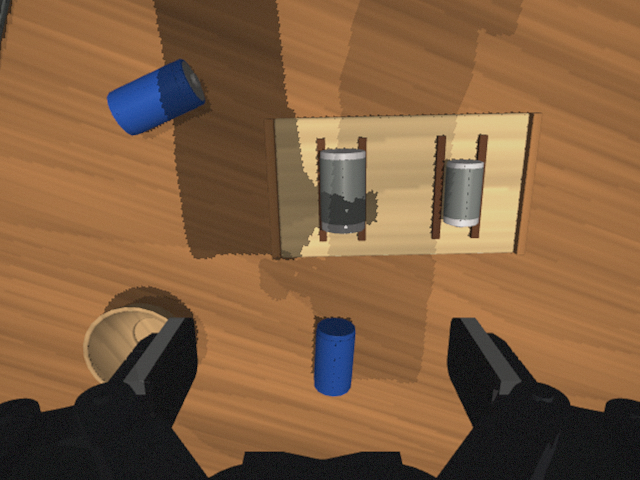

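```bash
python3 - <<'E'
from h import *
z=np.load('pics/w1.npz');p={k:z[k] for k in z}
f=cv2.imread('pics/w1.png');c=cv2.resize(f[100:270,260:550],(800,469),interpolation=cv2.INTER_CUBIC);cv2.imwrite('pics/w1c.png',c)
def yaw(a,b,h):
    d=onz(p,b,h)-onz(p,a,h);return np.degrees(np.arctan2(d[1],d[0]))
print(yaw((275,118),(540,113),.009)-90, yaw((279,258),(518,252),.009)-90, yaw((321,138),(323,241),.0135),yaw((362,138),(363,240),.0135))
E
```

```text
20.374545484212405 20.791194335506248 20.444767527742837 21.52416297961845
```

View pics/w1c.png

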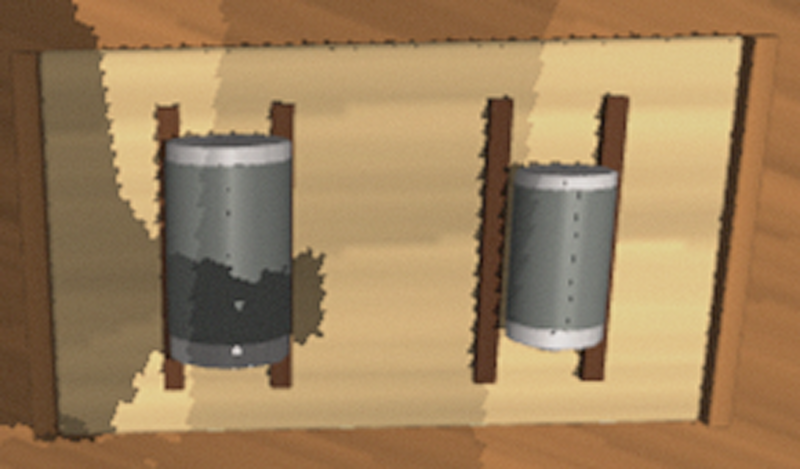

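```bash
python3 - <<'E'
from h import *
st(); plan([0.62,-0.15,0.2],down(np.radians(-7)),n=6)
E
```

```text
t 3.42 pos [0.5714 0.1694 0.1995] X [ 0.003  0.008 -1.   ] Y [-0.339  0.941  0.007] Z [0.941 0.339 0.005] F [-0.31  0.82  1.  ] M [ 0.    0.02 -0.01] open 0.0851
rows 6 dist cm 32.31 turn [26.79  0.2  -0.44]
1.0, -0.05, -5.28, -1.04, 4.47, 0.03, -0.07, 1.0, -0.04, -5.35, -0.63, 4.47, 0.03, -0.07, 1.0, -0.03, -5.38, -0.21, 4.47, 0.03, -0.07, 1.0, -0.03, -5.38, 0.21, 4.47, 0.03, -0.07, 1.0, -0.02, -5.35, 0.63, 4.47, 0.03, -0.07, 1.0, -0.01, -5.28, 1.04, 4.47, 0.03, -0.07
```

Call:
send_rows:
  motion: [0.6,0,-5.3,-1.0,4.5,0,0,0.6,0,-5.35,-0.6,4.5,0,0,0.6,0,-5.4,-0.2,4.5,0,0,0.6,0,-5.4,0.2,4.5,0,0,0.6,0,-5.35,0.6,4.5,0,0,0.6,0,-5.3,1.0,4.3,0,0,0.6,0,0,0,0,0,0,0.6,0,0,0,0,0,0]

```text
time_s: 4.42
eef_pos: [0.6205, -0.1396, 0.1968]
eef_rot: [0.045, 0.705, -0.033, 0.707]
contact_force: [-0.2, 0.6, -0.5]
opening: 0.051
```

```bash
python3 m2.py w2 charger cell bay bay_minus
```

```text
t 4.42 pos [ 0.6205 -0.1396  0.1968] X [ 0.003  0.017 -1.   ] Y [0.111 0.994 0.017] Z [ 0.994 -0.111  0.001] F [-0.23  0.62 -0.53] M [ 0.04 -0.01  0.  ] open 0.051
charger 0.94 52322 [247.3 145.7] [243.2 238.5] 0.7 [ 0.5627 -0.1797  0.02  ]
    [[124.30000305175781, 263.5], [127.0, 25.100000381469727], [370.20001220703125, 27.799999237060547], [367.5, 266.29998779296875]] [[0.6445, -0.293], [0.4802, -0.2499], [0.4994, -0.0895], [0.6692, -0.1049]]
cell 0.71 5106 [540.8  65.2] [ 49.5 111. ] 45.0 [0.5359 0.0234 0.0255]
    [[484.0, 87.0], [562.5, 8.5], [597.5, 43.5], [519.0, 122.0]] [[0.5454, -0.0153], [0.5024, 0.0362], [0.5262, 0.0609], [0.5716, 0.0094]]
cell 0.58 52608 [246.6 146. ] [242.4 239.8] 0.8 [ 0.5626 -0.1789  0.0255]
    [[123.69999694824219, 264.20001220703125], [127.0, 24.399999618530273], [369.5, 27.799999237060547], [366.1000061035156, 267.6000061035156]] [[0.6433, -0.2908], [0.4809, -0.2478], [0.5, -0.0907], [0.668, -0.1066]]
bay 0.67 52525 [248.  145.5] [239. 242.] 90.0 [ 0.5627 -0.1797  0.02  ]
    [[127.0, 26.0], [369.0, 26.0], [369.0, 265.0], [127.0, 265.0]] [[0.4807, -0.2501], [0.4982, -0.0902], [0.6683, -0.1037], [0.646, -0.2912]]
bay_minus 0.7 52672 [246.9 145.3] [242.4 239.2] 0.6 [ 0.5628 -0.1797  0.02  ]
    [[124.5, 263.6000061035156], [127.0, 24.399999618530273], [369.3999938964844, 27.0], [366.79998779296875, 266.20001220703125]] [[0.6446, -0.2929], [0.4798, -0.2498], [0.4988, -0.09], [0.6691, -0.1055]]
```

View pics/w2.png

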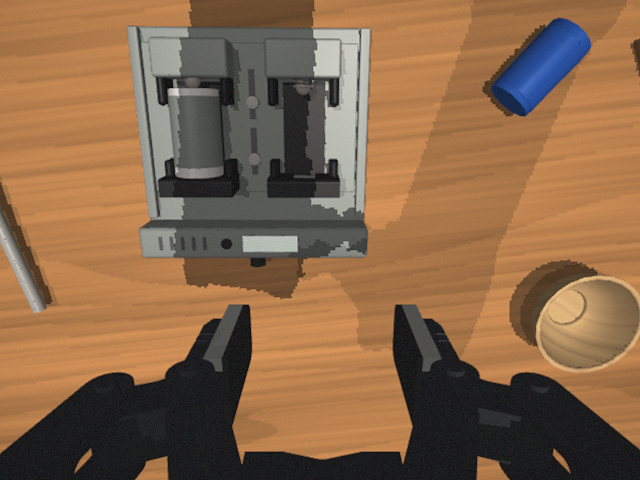

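Call:
send_rows:
  motion: [0.6,2.0,-1.0,-2.5,0,0,0,0.6,2.0,-1.0,-2.5,0,0,0,0.6,0,0,0,0,0,0,0.6,0,0,0,0,0,0]

```text
time_s: 5.18
eef_pos: [0.5701, -0.1509, 0.1571]
eef_rot: [0.044, 0.704, -0.031, 0.708]
contact_force: [0.5, 0.7, -0.3]
opening: 0.0516
```

```bash
python3 m2.py w3; python3 - <<'E'
import cv2
f=cv2.imread('pics/w2.png');cv2.imwrite('pics/w2c.png',cv2.resize(f[20:275,240:380],None,fx=4.2/2,fy=4.2/2,interpolation=cv2.INTER_CUBIC))
f=cv2.imread('pics/w2.png');cv2.imwrite('pics/w2d.png',cv2.resize(f[25:210,240:380],None,fx=3.2,fy=3.2,interpolation=cv2.INTER_CUBIC))
E
```

```text
t 5.17 pos [ 0.5701 -0.1509  0.1571] X [ 0.007  0.017 -1.   ] Y [0.106 0.994 0.018] Z [ 0.994 -0.106  0.005] F [ 0.49  0.74 -0.33] M [-0.03 -0.03 -0.02] open 0.0516
```

View pics/w3.png

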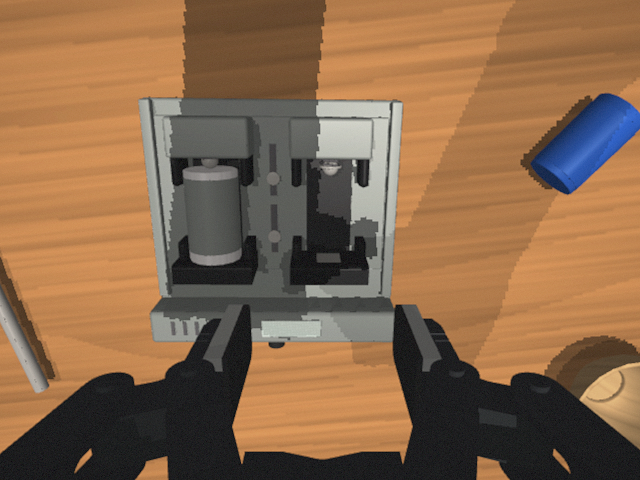

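View pics/w2d.png

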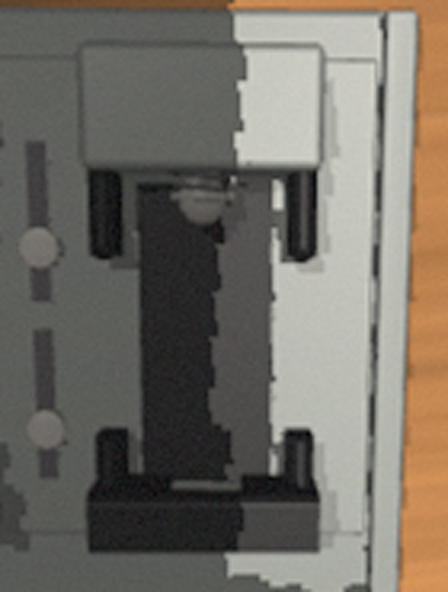

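```bash
python3 - <<'E'
import cv2
f=cv2.imread('pics/w3.png');cv2.imwrite('pics/w3d.png',cv2.resize(f[105:295,275:410],None,fx=3.1,fy=3.1,interpolation=cv2.INTER_CUBIC))
E
```

```text
(no output)
```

View pics/w3d.png

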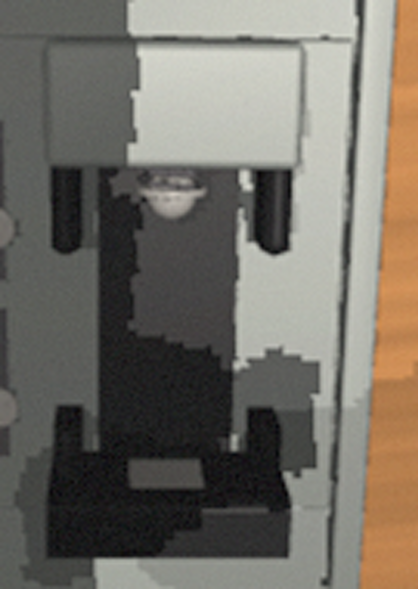

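```bash
cat > m3.py <<'E'
from h import *
np.set_printoptions(precision=4,suppress=True)
P={}
for n in('w2','w3'):
    z=np.load(f'pics/{n}.npz');P[n]={k:z[k] for k in z}
def a(x,y): return (P['w2'],(240+x/3.2,25+y/3.2))
def b(x,y): return (P['w3'],(275+x/3.1,105+y/3.1))
F={'hL':(a(80,164),b(48,167),.0375),'hR':(a(322,164),b(302,166),.0375),'hbL':(a(81,44),b(48,44),.0375),'hbR':(a(321,44),b(300,42),.0375),
'nose':(a(203,222),b(172,219),.0305),'wL':(a(89,497),b(49,508),.0455),'wR':(a(320,497),b(290,508),.0455),'wfL':(a(89,551),b(48,556),.0455),'wfR':(a(320,551),b(290,556),.0455)}
for k,(u,v,h) in F.items(): print(k,'tri',tri([u,v]),'onz',onz(*u,h)[:2],onz(*v,h)[:2])
print([P[n]['world_from_camera'][:3,3] for n in P])
E
python3 m3.py
```

```text
hL tri [ 0.5231 -0.1618  0.04  ] onz [ 0.5229 -0.1623] [ 0.5233 -0.1618]
hR tri [ 0.5284 -0.1133  0.0383] onz [ 0.5284 -0.1133] [ 0.5285 -0.1131]
hbL tri [ 0.5008 -0.1589  0.0364] onz [ 0.5009 -0.1587] [ 0.5007 -0.1589]
hbR tri [ 0.5056 -0.1112  0.0332] onz [ 0.5061 -0.1113] [ 0.5054 -0.1119]
nose tri [ 0.5367 -0.139   0.0327] onz [ 0.5366 -0.139 ] [ 0.537  -0.1389]
wL tri [ 0.5887 -0.1693  0.0489] onz [ 0.5892 -0.1695] [ 0.59   -0.1698]
wR tri [ 0.5944 -0.1213  0.0481] onz [ 0.5948 -0.1208] [ 0.5955 -0.1214]
wfL tri [ 0.6009 -0.1714  0.0442] onz [ 0.6007 -0.1713] [ 0.6004 -0.1713]
wfR tri [ 0.6067 -0.122   0.0439] onz [ 0.6064 -0.122 ] [ 0.606  -0.1221]
[array([ 0.545 , -0.1329,  0.3381]), array([ 0.4941, -0.1446,  0.2981])]
```

```bash
python3 - <<'E'
from h import *
st(); plan([0.575,0.18,0.15],down(np.radians(20.6)),n=6,open_=.6)
E
```

```text
t 5.22 pos [ 0.57  -0.151  0.157] X [ 0.007  0.017 -1.   ] Y [0.106 0.994 0.018] Z [ 0.994 -0.106  0.005] F [0.38 0.56 0.61] M [-0.03 -0.03  0.04] open 0.0513
rows 6 dist cm 33.11 turn [-26.68   0.52  -0.92]
0.6, 0.21, 5.49, -0.5, -4.45, 0.09, -0.15, 0.6, 0.2, 5.51, -0.08, -4.45, 0.09, -0.15, 0.6, 0.18, 5.5, 0.35, -4.45, 0.09, -0.15, 0.6, 0.17, 5.46, 0.78, -4.45, 0.09, -0.15, 0.6, 0.15, 5.38, 1.2, -4.45, 0.09, -0.15, 0.6, 0.13, 5.28, 1.61, -4.45, 0.09, -0.15
```

Call:
send_rows:
  motion: [0.6,0.1,5.5,-0.5,-4.45,0.1,-0.15,0.6,0.1,5.5,-0.1,-4.45,0.1,-0.15,0.6,0.1,5.5,0.35,-4.45,0.1,-0.15,0.6,0.15,5.45,0.8,-4.45,0.1,-0.15,0.6,0.15,5.4,1.2,-4.45,0.1,-0.15,0.6,0.15,5.3,1.6,-4.45,0.1,-0.15,0.6,0,0,0,0,0,0,0.6,0,0,0,0,0,0]

```text
time_s: 6.22
eef_pos: [0.5839, 0.1966, 0.1596]
eef_rot: [-0.133, 0.689, 0.133, 0.7]
contact_force: [-0.2, -1.3, 0.1]
opening: 0.0512
```

```bash
python3 m2.py w4 cell; python3 - <<'E'
import cv2
f=cv2.imread('pics/w4.png');cv2.imwrite('pics/w4c.png',f)
E
```

```text
t 6.22 pos [0.5839 0.1966 0.1596] X [ 0.016  0.004 -1.   ] Y [-0.369  0.929 -0.002] Z [0.929 0.369 0.017] F [-0.15 -1.27  0.12] M [-0.03  0.02  0.  ] open 0.0512
cell 0.94 6864 [86.1 49.7] [ 65.4 113.2] 65.9 [0.5365 0.0305 0.0255]
    [[21.100000381469727, 43.0], [124.4000015258789, -3.299999952316284], [151.1999969482422, 56.400001525878906], [47.79999923706055, 102.80000305175781]] [[0.5475, -0.0058], [0.5018, 0.0445], [0.5266, 0.0665], [0.5749, 0.0148]]
cell 0.9 3595 [293.  359.2] [44.  88.4] 6.8 [0.6881 0.2154 0.0255]
    [[266.0, 400.5], [276.3999938964844, 312.70001220703125], [320.1000061035156, 317.8999938964844], [309.70001220703125, 405.70001220703125]] [[0.7301, 0.2092], [0.657, 0.1914], [0.6494, 0.2217], [0.7222, 0.2418]]
cell 0.76 5115 [305.  168.5] [99. 54.] 90.0 [0.5542 0.1733 0.0255]
    [[278.0, 119.0], [332.0, 119.0], [332.0, 218.0], [278.0, 218.0]] [[0.5324, 0.1477], [0.5202, 0.1784], [0.5783, 0.2019], [0.5914, 0.1689]]
```

View pics/w4.png

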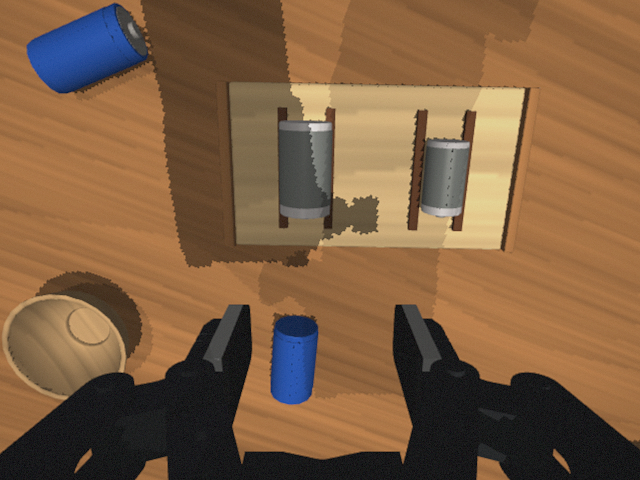

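```bash
python3 - <<'E'
from h import *
from scipy.optimize import least_squares
np.set_printoptions(precision=4,suppress=True)
P=[]
for n in('w1','w4'):
    z=np.load(f'pics/{n}.npz');P.append({k:z[k] for k in z})
B=[(318.5,364.5,147.5,233.5),(277.5,332.5,119.,218.5)]
a=np.linspace(0,2*np.pi,60)
L=np.array([[x,r*np.cos(t),r*np.sin(t)] for x,r in((-.029,.0165),(.029,.0165)) for t in a])
def f(q):
    R=Ro.from_euler('z',q[3]).as_matrix();W=L@R.T+q[:3];o=[]
    for p,b in zip(P,B):
        T=np.linalg.inv(p['world_from_camera']);c=W@T[:3,:3].T+T[:3,3];u=c@p['K'].T;u=u[:,:2]/u[:,2:]
        o+=[u[:,0].min()-b[0],u[:,0].max()-b[1],u[:,1].min()-b[2],u[:,1].max()-b[3]]
    return np.array(o+[(q[3]-np.radians(20.6))*60])
s=least_squares(f,[.556,.172,.025,.36]);print(s.x,np.degrees(s.x[3]),s.fun.round(2))
g=lambda q:f([q[0],q[1],.0255,q[2]])
s=least_squares(g,[.556,.172,.36]);print(s.x,np.degrees(s.x[2]),s.fun.round(2))
x,y,yw=s.x
# tray check from w4 corners
c=[onz(P[1],k,.009)[:2] for k in((230,83),(528,88),(505,250),(235,246))];print(np.mean(c,0),'place -45:',np.mean(c,0)+45e-3*np.array([np.sin(yw),-np.cos(yw)]))
tp=[x+.003*np.cos(yw),y+.003*np.sin(yw)];print(tp)
st();plan([*tp,0.062],down(yw),n=4,open_=.6)
E
```

```text
[0.5543 0.1733 0.0248 0.3595] 20.596994032788093 [ 0.39  0.37 -0.13 -0.01  0.25 -0.91 -0.01  0.1  -0.  ]
[0.5541 0.1733 0.3599] 20.62203970416361 [ 0.39  0.48 -0.21  0.12  0.13 -0.88 -0.15  0.21  0.02]
[0.5418 0.2183] place -45: [0.5576 0.1761]
[np.float64(0.5569376868743735), np.float64(0.17434536348452861)]
t 6.33 pos [0.5837 0.1964 0.1596] X [ 0.016  0.004 -1.   ] Y [-0.368  0.93  -0.002] Z [0.929 0.368 0.016] F [ 0.11 -1.01  0.04] M [-0.02  0.05  0.04] open 0.0514
rows 4 dist cm 10.35 turn [1.   0.95 0.1 ]
0.6, 2.43, -0.26, -0.86, 0.25, 0.24, 0.02, 0.6, 2.43, -0.27, -0.85, 0.25, 0.24, 0.02, 0.6, 2.43, -0.27, -0.84, 0.25, 0.24, 0.02, 0.6, 2.44, -0.28, -0.83, 0.25, 0.24, 0.02
```

Call:
send_rows:
  motion: [0.6,2.4,-0.27,-0.86,0.25,0.24,0,0.6,2.4,-0.27,-0.85,0.25,0.24,0,0.6,2.4,-0.27,-0.85,0.25,0.24,0,0.6,2.4,-0.28,-0.83,0.25,0.24,0,0.6,0,0,0,0,0,0]

```text
time_s: 6.95
eef_pos: [0.5597, 0.1662, 0.0626]
eef_rot: [-0.124, 0.695, 0.121, 0.698]
contact_force: [-1.3, -0.8, 0.1]
opening: 0.0512
```

```bash
python3 - <<'E'
from h import *
st();plan([.5569,.1743,0.0165],down(np.radians(20.6)),n=3,open_=.6)
p=snapshot('wrist');save(p,'w5')
E
```

```text
t 6.95 pos [0.5597 0.1662 0.0626] X [ 0.004 -0.004 -1.   ] Y [-0.34   0.94  -0.005] Z [0.94  0.34  0.002] F [-1.25 -0.77  0.06] M [0.01 0.03 0.01] open 0.0512
rows 3 dist cm 4.69 turn [-0.7   0.13  0.28]
0.6, 1.53, 0.29, 0.0, -0.23, 0.04, 0.09, 0.6, 1.54, 0.29, 0.0, -0.23, 0.04, 0.09, 0.6, 1.54, 0.29, 0.01, -0.23, 0.04, 0.09
```

View pics/w5.png

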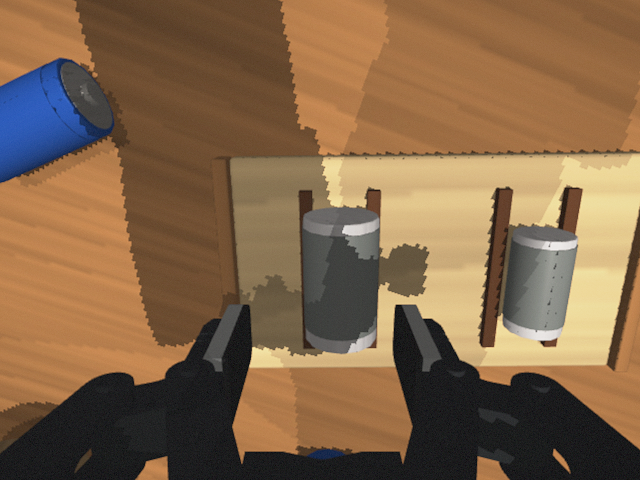

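Call:
send_rows:
  motion: [0.6,0.6,0.85,0,-0.7,0.1,0.2,0.6,0,0,0,0,0,0,0.6,0,0,0,0,0,0]

```text
time_s: 7.38
eef_pos: [0.5608, 0.1764, 0.0602]
eef_rot: [-0.126, 0.693, 0.127, 0.699]
contact_force: [0.4, 0.9, 0.8]
opening: 0.0512
```

```bash
python3 - <<'E'
from h import *
st();plan([.5569,.1743,0.0165],down(np.radians(20.6)),n=3,open_=.6)
E
```

```text
t 7.38 pos [0.5608 0.1764 0.0602] X [ 0.008  0.002 -1.   ] Y [-0.353  0.936 -0.001] Z [0.936 0.353 0.009] F [0.37 0.88 0.78] M [ 0.01 -0.01 -0.01] open 0.0512
rows 3 dist cm 4.4 turn [0.04 0.5  0.06]
0.6, 1.46, -0.02, -0.16, 0.01, 0.17, 0.02, 0.6, 1.46, -0.02, -0.15, 0.01, 0.17, 0.02, 0.6, 1.46, -0.02, -0.15, 0.01, 0.17, 0.02
```

Call:
send_rows:
  motion: [0.6,1.4,0,-0.15,0,0.2,0,0.6,1.4,0,-0.15,0,0.2,0,0.6,1.0,0,-0.15,0,0.1,0,0.6,0,0,0,0,0,0,0.6,0,0,0,0,0,0]

```text
time_s: 8.0
eef_pos: [0.5561, 0.1746, 0.019]
eef_rot: [-0.127, 0.696, 0.126, 0.695]
contact_force: [0.3, 0.0, -0.9]
opening: 0.0513
```

```bash
python3 - <<'E'
from h import *
st();plan([.5569,.1743,0.0165],down(np.radians(20.6)),n=1,open_=.6)
E
```

```text
t 8.0 pos [0.5561 0.1746 0.019 ] X [-0.001 -0.002 -1.   ] Y [-0.353  0.936 -0.001] Z [ 0.936  0.353 -0.002] F [ 0.27  0.04 -0.94] M [ 0.03 -0.07 -0.01] open 0.0513
rows 1 dist cm 0.26 turn [ 0.05 -0.09  0.06]
0.6, 0.25, -0.06, 0.06, 0.05, -0.09, 0.06
```

Call:
send_rows:
  motion: [0.6,0.25,-0.05,0.05,0,0,0,0.6,0,0,0,0,0,0,0,0,0,0,0,0,0,0,0,0,0,0,0,0,0,0,0,0,0,0,0,0,0,0,0,0,0,0]
  force: 60

```text
time_s: 8.75
eef_pos: [0.5577, 0.1747, 0.0175]
eef_rot: [-0.127, 0.695, 0.126, 0.696]
contact_force: [0.1, -0.3, -1.0]
opening: 0.0308
```

```bash
python3 - <<'E'
from h import *
st()
p=snapshot('wrist');save(p,'w6')
E
```

```text
t 8.75 pos [0.5577 0.1747 0.0175] X [ 0.001 -0.001 -1.   ] Y [-0.353  0.936 -0.001] Z [0.936 0.353 0.001] F [ 0.07 -0.25 -0.98] M [ 0.02 -0.01  0.02] open 0.0308
```

View pics/w6.png

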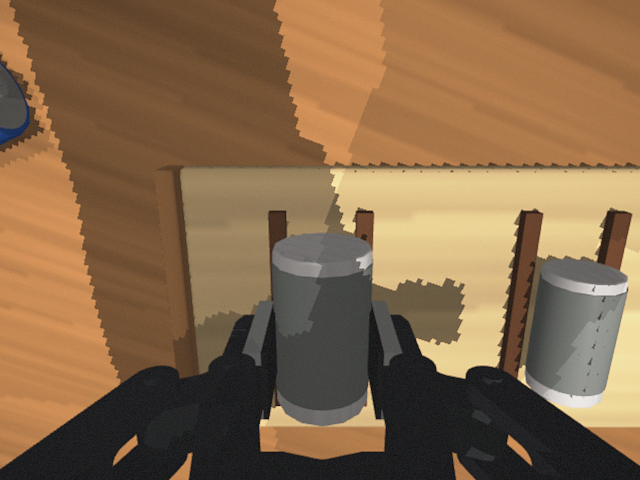

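Call:
send_rows:
  motion: [0,-1.5,0,0,0,0,0,0,-2,0,0,0,0,0,0,-2,0,0,0,0,0,0,-2,0,0,0,0,0,0,-2,0,0,0,0,0,0,0,0,0,0,0,0]

```text
time_s: 9.55
eef_pos: [0.5588, 0.1749, 0.122]
eef_rot: [-0.127, 0.694, 0.127, 0.698]
contact_force: [-0.3, -0.5, -0.9]
opening: 0.0311
```

```bash
python3 m2.py w7; python3 - <<'E'
from h import *
p=snapshot('scene');f=p['frame'];u,v=np.round(proj(p,[.556,.174,.1])).astype(int)
cv2.imwrite('pics/s7.png',cv2.resize(f[v-75:v+75,u-100:u+100],(800,600),interpolation=cv2.INTER_CUBIC)[:,:,::-1])
E
```

```text
t 9.55 pos [0.5588 0.1749 0.122 ] X [ 0.005  0.001 -1.   ] Y [-0.352  0.936 -0.001] Z [0.936 0.352 0.005] F [-0.32 -0.53 -0.91] M [ 0.03 -0.02 -0.03] open 0.0311
```

View pics/w7.png

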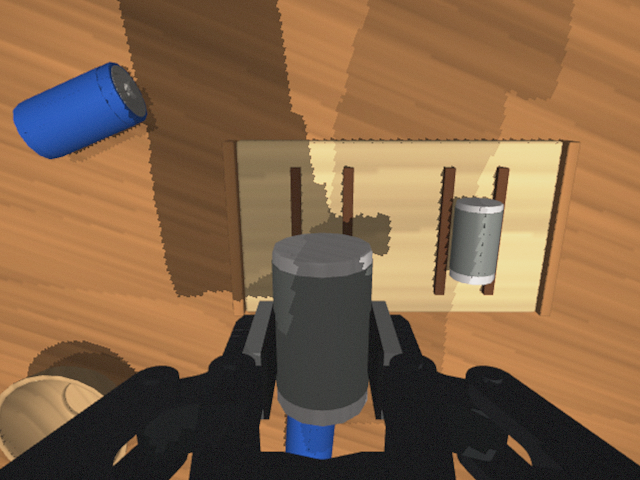

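View pics/s7.png

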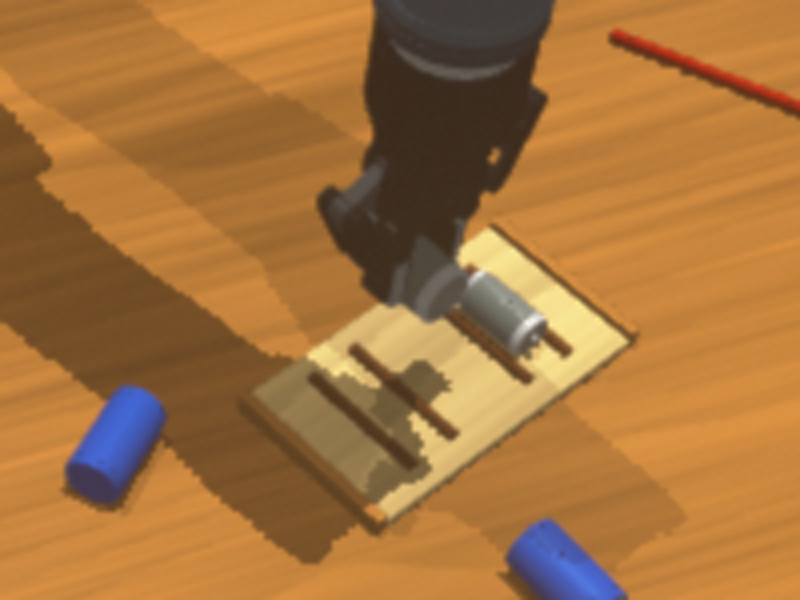

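```bash
python3 - <<'E'
from h import *
from scipy.optimize import least_squares
np.set_printoptions(precision=4,suppress=True)
z=np.load('pics/w7.npz');p={k:z[k] for k in z}
s=telemetry.read_state();R=Ro.from_quat(s['eef_rot']).as_matrix()
B=(271.5,371.5,234,424.5)
a=np.linspace(0,2*np.pi,60)
L=np.array([[x,r*np.cos(t),r*np.sin(t)] for x,r in((-.029,.0165),(.029,.0165)) for t in a])
def f(q):
    # cell in tool: axis along tool z, tilt q[3] about tool y
    C=Ro.from_rotvec([0,q[3],0]).as_matrix()
    W=np.c_[L[:,2],L[:,1],L[:,0]]@C.T+q[:3];W=W@R.T+s['eef_pos']
    T=np.linalg.inv(p['world_from_camera']);c=W@T[:3,:3].T+T[:3,3];u=c@p['K'].T;u=u[:,:2]/u[:,2:]
    return np.array([u[:,0].min()-B[0],u[:,0].max()-B[1],u[:,1].min()-B[2],u[:,1].max()-B[3],q[3]*200])
r=least_squares(f,[-.008,0,-.004,0]);print(r.x*1e3,r.fun)
E
```

```text
[-5.5762  0.4073  0.3532  0.2786] [ 0.6332 -0.637  -0.3688  0.3366  0.0557]
```

```bash
python3 - <<'E'
from h import *
from scipy.optimize import least_squares
np.set_printoptions(precision=4,suppress=True)
z=np.load('pics/w7.npz');K=z['K'];s=telemetry.read_state()
T7=np.eye(4);T7[:3,:3]=Ro.from_quat(s['eef_rot']).as_matrix();T7[:3,3]=s['eef_pos']
TC=np.linalg.inv(T7)@z['world_from_camera'];print(TC)
def tool(X,Y,Z,p):
    T=np.eye(4);R=np.c_[X,Y,Z];u,_,v=np.linalg.svd(R);T[:3,:3]=u@v;T[:3,3]=p;return T
cams={}
for n,a in {'w2':([.003,.017,-1],[.111,.994,.017],[.994,-.111,.001],[.6205,-.1396,.1968]),'w4':([.016,.004,-1],[-.369,.929,-.002],[.929,.369,.017],[.5839,.1966,.1596])}.items():
    T=tool(*[np.array(q) for q in a]); print(n,(np.linalg.inv(T)@np.load(f'pics/{n}.npz')['world_from_camera'])[:3,3],TC[:3,3])
W={'w5':(tool(np.array([.004,-.004,-1]),np.array([-.34,.94,-.005]),np.array([.94,.34,.002]),[.5597,.1662,.0626])@TC,(301.5,380.5,207.5,352.5)),
'w6':(tool(np.array([.001,-.001,-1]),np.array([-.353,.936,-.001]),np.array([.936,.353,.001]),[.5577,.1747,.0175])@TC,(271.5,371.5,234,424.5))}
a=np.linspace(0,2*np.pi,60)
L=np.array([[x,r*np.cos(t),r*np.sin(t)] for x,r in((-.029,.0165),(.029,.0165)) for t in a])
for n,(Tw,B) in W.items():
  for fix in(0,1):
    def f(q):
        X=L@Ro.from_euler('z',.3597).as_matrix().T+[q[0],q[1],.0255 if fix else q[2]]
        T=np.linalg.inv(Tw);c=X@T[:3,:3].T+T[:3,3];u=c@K.T;u=u[:,:2]/u[:,2:]
        return np.array([u[:,0].min()-B[0],u[:,0].max()-B[1],u[:,1].min()-B[2],u[:,1].max()-B[3]])
    r=least_squares(f,[.555,.173,.0255]);print(n,fix,r.x,r.fun.round(2))
E
```

```text
[[-0.0007 -0.3001  0.9539 -0.1433]
 [ 1.     -0.0006  0.0006  0.0005]
 [ 0.0004  0.9539  0.3001 -0.0743]
 [ 0.      0.      0.      1.    ]]
w2 [-0.1414  0.0007 -0.0756] [-0.1433  0.0005 -0.0743]
w4 [-0.1415  0.0006 -0.0753] [-0.1433  0.0005 -0.0743]
w5 0 [0.557  0.1748 0.0237] [ 1.31 -1.31 -0.75  0.69]
w5 1 [0.5564 0.1745 0.0255] [ 0.92 -0.91 -1.44  1.44]
w6 0 [0.5579 0.1752 0.0231] [ 0.63 -0.63 -0.37  0.33]
w6 1 [0.5566 0.1747 0.0255] [-0.33  0.33 -2.    2.15]
```

```bash
cat >> h.py <<'E'
MID=np.array([0.5630,-0.1418,0.0305]); YAW=np.radians(-6.5); CT=np.array([-.008,0,-.001])
hx=np.array([np.cos(YAW),np.sin(YAW),0]);hy=np.array([-np.sin(YAW),np.cos(YAW),0])
def goal(xb,zb,th,yb=0.):  # cell centre in bay frame (mm), tilt deg
    R=down(YAW,np.radians(th)); C=MID+hx*xb/1e3+hy*yb/1e3+np.array([0,0,zb/1e3])
    return C-R.apply(CT),R
def where():
    s=telemetry.read_state();R=Ro.from_quat(s['eef_rot']);C=s['eef_pos']+R.apply(CT)-MID
    Z=R.apply([0,0,1]);th=np.degrees(np.arcsin(Z[2]));xb,yb,zb=C@hx*1e3,C@hy*1e3,C[2]*1e3
    F=s['contact_force'];b=[xb+32.2*Z@hx-1*0,zb+32.2*Z[2]];fl=[xb-29*Z@hx,zb-29*Z[2]]
    print(f't {s["time_s"]:.2f} cell x{xb:.2f} y{yb:.2f} z{zb:.2f} tilt {th:.2f} yawerr {np.degrees(np.arctan2(Z@hy,Z@hx)):.2f} roll {np.degrees(np.arcsin(R.apply([0,1,0])[2])):.2f} | button x{b[0]:.1f} z{b[1]:.1f} flat x{fl[0]:.1f} z{fl[1]:.1f} lowedge z{fl[1]-16.5*np.cos(np.radians(th)):.1f} | F bay {F@hx:.2f} {F@hy:.2f} {F[2]:.2f} M {s["wrist_torque"].round(2)} open {s["opening"]:.4f}')
E
python3 - <<'E'
from h import *
print(telemetry.read_state()['joint_positions'].round(3))
g,R=goal(5,75,25);print(g,R.as_matrix().round(3));plan(g,R,n=7,open_=0)
E
```

```text
[-0.408  0.565  0.036  1.805 -0.026  0.771  1.572]
[ 0.57222755 -0.14285135  0.09867216] [[ 0.42   0.113  0.9  ]
 [-0.048  0.994 -0.103]
 [-0.906 -0.     0.423]]
rows 7 dist cm 31.83 turn [ 26.7  -24.43  -5.88]
0.0, 0.3, -4.32, -1.4, 3.81, -3.49, -0.84, 0.0, 0.29, -4.4, -1.13, 3.81, -3.49, -0.84, 0.0, 0.3, -4.46, -0.85, 3.81, -3.49, -0.84, 0.0, 0.32, -4.5, -0.57, 3.81, -3.49, -0.84, 0.0, 0.36, -4.52, -0.29, 3.81, -3.49, -0.84, 0.0, 0.42, -4.53, -0.01, 3.81, -3.49, -0.84, 0.0, 0.49, -4.51, 0.26, 3.81, -3.49, -0.84
```

Call:
send_rows:
  motion: [0,0,-4.3,-1.4,3.8,-3.5,-0.85,0,0.1,-4.4,-1.1,3.8,-3.5,-0.85,0,0.2,-4.45,-0.85,3.8,-3.5,-0.85,0,0.3,-4.5,-0.55,3.8,-3.5,-0.85,0,0.3,-4.5,-0.3,3.8,-3.5,-0.85,0,0.4,-4.5,0,3.8,-3.5,-0.85,0,0.4,-4.5,0.25,3.8,-3.5,-0.85,0,0,0,0,0,0,0,0,0,0,0,0,0,0]

```text
time_s: 10.78
eef_pos: [0.5631, -0.0887, 0.1002]
eef_rot: [0.014, 0.571, -0.013, 0.82]
contact_force: [0.1, 0.2, -1.3]
opening: 0.0311
```

```bash
python3 - <<'E'
from h import *
where();g,R=goal(5,75,25);plan(g,R,n=1,open_=0)
E
python3 m2.py w8;python3 - <<'E'
from h import *
p=snapshot('scene');f=p['frame'];u,v=np.round(proj(p,MID+[0,0,.03])).astype(int)
cv2.imwrite('pics/s8.png',cv2.resize(f[v-60:v+60,u-80:u+80],(800,600),interpolation=cv2.INTER_CUBIC)[:,:,::-1])
E
```

```text
t 10.78 cell x-9.63 y52.38 z76.81 tilt 20.27 yawerr 4.19 roll 0.46 | button x20.5 z88.0 flat x-36.8 z66.8 lowedge z51.3 | F bay 0.10 0.18 -1.28 M [ 0.02  0.43 -0.  ] open 0.0311
rows 1 dist cm 5.49 turn [ 3.85 -4.74 -2.11]
0.0, 0.49, -5.37, 1.01, 3.85, -4.74, -2.11
t 10.78 pos [ 0.5631 -0.0887  0.1002] X [ 0.347 -0.005 -0.938] Y [0.037 0.999 0.008] Z [ 0.937 -0.038  0.346] F [ 0.12  0.17 -1.28] M [ 0.02  0.43 -0.  ] open 0.0311
```

View pics/w8.png

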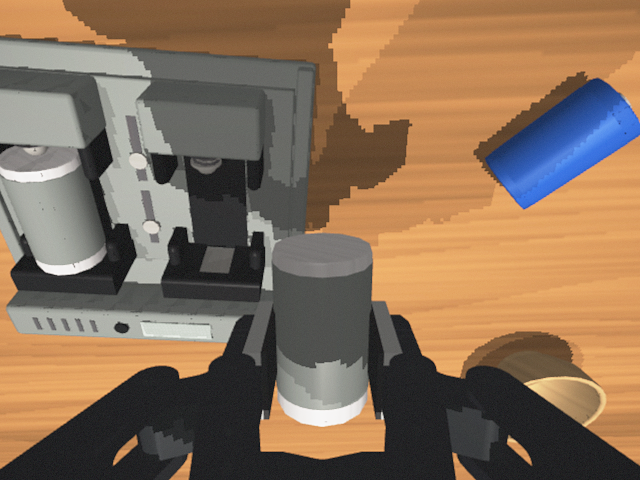

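View pics/s8.png

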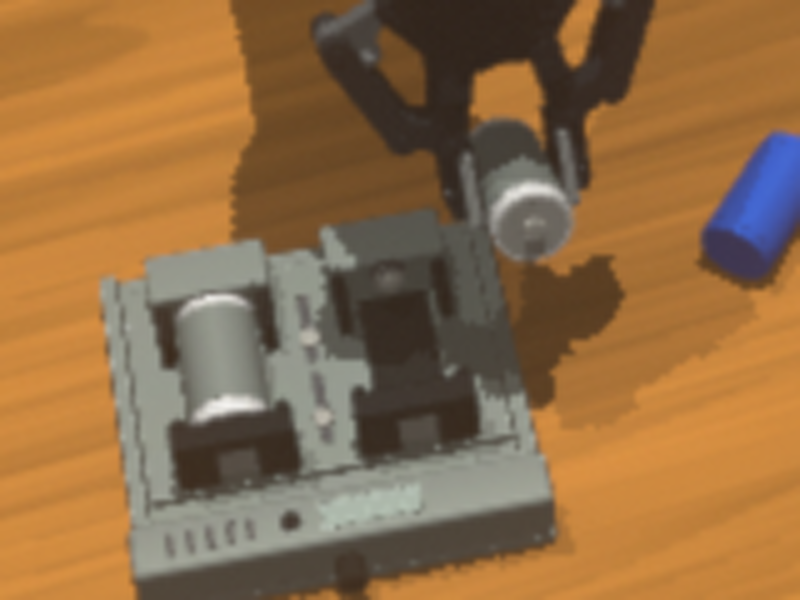

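Call:
send_rows:
  motion: [0,0.2,-2.7,0.5,1.9,-2.4,-1,0,0.2,-2.7,0.5,1.9,-2.4,-1,0,0,0,0,0,0,0,0,0,0,0,0,0,0]

```text
time_s: 11.38
eef_pos: [0.5734, -0.1325, 0.103]
eef_rot: [0.03, 0.542, -0.039, 0.839]
contact_force: [-0.5, 0.8, -2.2]
opening: 0.0306
```

```bash
python3 - <<'E'
from h import *
where();g,R=goal(5,75,25);plan(g,R,n=1,open_=0)
E
python3 m2.py w9;python3 - <<'E'
from h import *
p=snapshot('scene');f=p['frame'];u,v=np.round(proj(p,MID+[0,0,.03])).astype(int)
cv2.imwrite('pics/s9.png',cv2.resize(f[v-60:v+60,u-80:u+80],(800,600),interpolation=cv2.INTER_CUBIC)[:,:,::-1])
E
```

```text
t 11.38 cell x5.13 y10.33 z79.41 tilt 24.22 yawerr 0.75 roll 0.44 | button x34.5 z92.6 flat x-21.3 z67.5 lowedge z52.5 | F bay -0.57 0.77 -2.21 M [ 0.07  0.51 -0.02] open 0.0306
rows 1 dist cm 1.13 turn [ 0.68 -0.78 -0.8 ]
0.0, 0.38, -1.05, -0.19, 0.68, -0.78, -0.8
t 11.38 pos [ 0.5734 -0.1325  0.103 ] X [ 0.409 -0.033 -0.912] Y [0.097 0.995 0.008] Z [ 0.907 -0.091  0.41 ] F [-0.47  0.83 -2.21] M [ 0.07  0.51 -0.02] open 0.0306
```

View pics/w9.png

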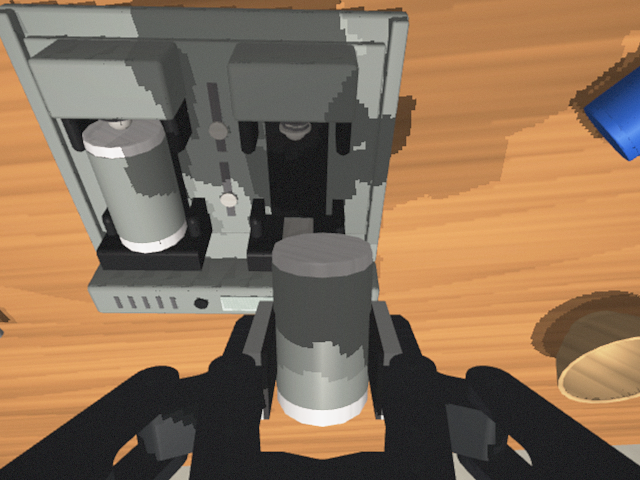

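View pics/s9.png

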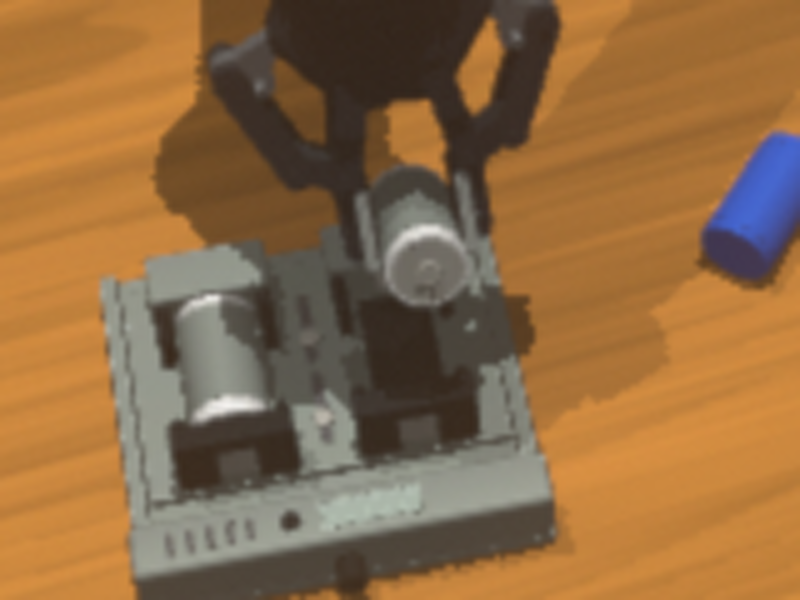

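```bash
python3 - <<'E'
from h import *
f=cv2.imread('pics/w9.png');cv2.imwrite('pics/w9c.png',cv2.resize(f[30:280,210:410],None,fx=2.4,fy=2.4,interpolation=cv2.INTER_CUBIC))
z=np.load('pics/w9.npz');p={k:z[k] for k in z}
for n,off,h in(('hL',[-36,24.4],.0375),('hR',[-36,-24.4],.0375),('nose',[-25.5,0],.0305),('wL',[29.6,24.4],.0455),('wR',[29.6,-24.4],.0455)):
    X=MID+hx*off[0]/1e3+hy*off[1]/1e3;X[2]=h;print(n,proj(p,X).round(1),((proj(p,X)-[210,30])*2.4).round(0))
E
```

```text
hL [354.7 127.4] [347. 234.]
hR [235.3 126.1] [ 61. 231.]
nose [296.3 141.5] [207. 268.]
wL [346.9 256.9] [329. 545.]
wR [248.4 256.3] [ 92. 543.]
```

View pics/w9c.png

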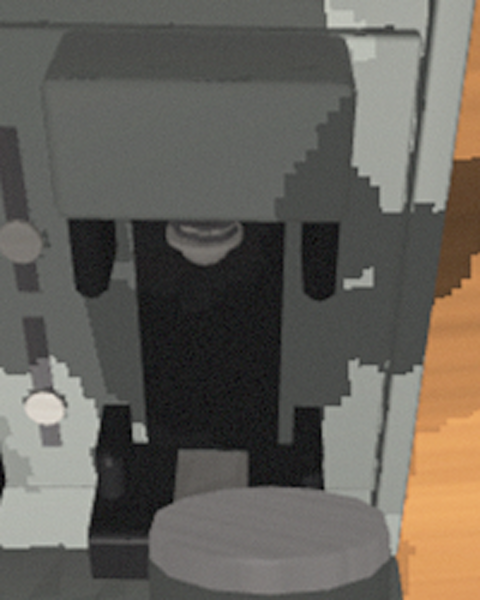

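```bash
python3 - <<'E'
from h import *
where();g,R=goal(7,40,30);plan(g,R,n=2,open_=0)
E
```

```text
t 11.47 cell x5.24 y10.04 z79.51 tilt 24.24 yawerr 0.67 roll 0.45 | button x34.6 z92.7 flat x-21.2 z67.6 lowedge z52.6 | F bay -0.35 0.49 -1.51 M [ 0.06  0.53 -0.  ] open 0.0310
rows 2 dist cm 4.04 turn [ 0.57 -5.76 -0.8 ]
0.0, 1.82, -0.53, -0.7, 0.28, -2.88, -0.4, 0.0, 1.79, -0.52, -0.78, 0.28, -2.88, -0.4
```

Call:
send_rows:
  motion: [0,1.8,-0.55,-0.7,0.3,-2.9,-0.4,0,1.8,-0.55,-0.8,0.3,-2.9,-0.4,0,0,0,0,0,0,0,0,0,0,0,0,0,0]

```text
time_s: 11.98
eef_pos: [0.6006, -0.1167, 0.1007]
eef_rot: [0.034, 0.533, -0.066, 0.843]
contact_force: [0.4, -0.8, -0.3]
opening: 0.031
```

```bash
python3 - <<'E'
from h import *
where();g,R=goal(6,21,30);plan(g,R,n=2,open_=0)
p=snapshot('wrist');save(p,'w10')
p=snapshot('scene');f=p['frame'];u,v=np.round(proj(p,MID+[0,0,.03])).astype(int)
cv2.imwrite('pics/s10.png',cv2.resize(f[v-60:v+60,u-80:u+80],(800,600),interpolation=cv2.INTER_CUBIC)[:,:,::-1])
E
```

```text
t 11.97 cell x30.16 y29.44 z76.95 tilt 25.43 yawerr -1.65 roll -0.77 | button x59.2 z90.8 flat x4.0 z64.5 lowedge z49.6 | F bay 0.52 -0.71 -0.26 M [ 0.09  0.62 -0.02] open 0.0310
rows 2 dist cm 6.71 turn [-1.43 -4.58  1.62]
0.0, 2.04, -1.46, -2.22, -0.71, -2.29, 0.81, 0.0, 1.93, -1.46, -2.32, -0.71, -2.29, 0.81
```

View pics/w10.png

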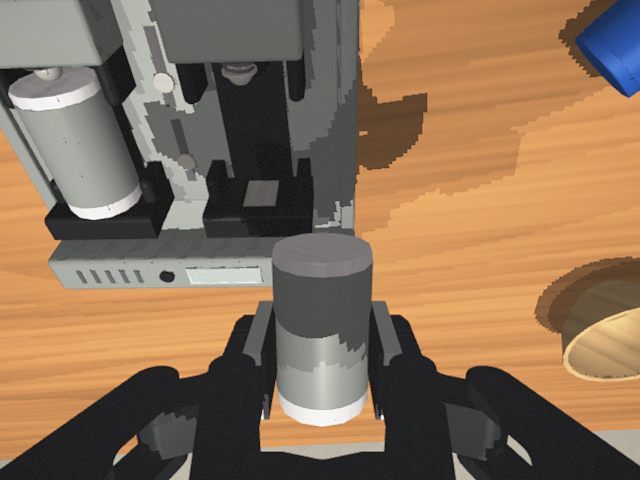

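View pics/s10.png

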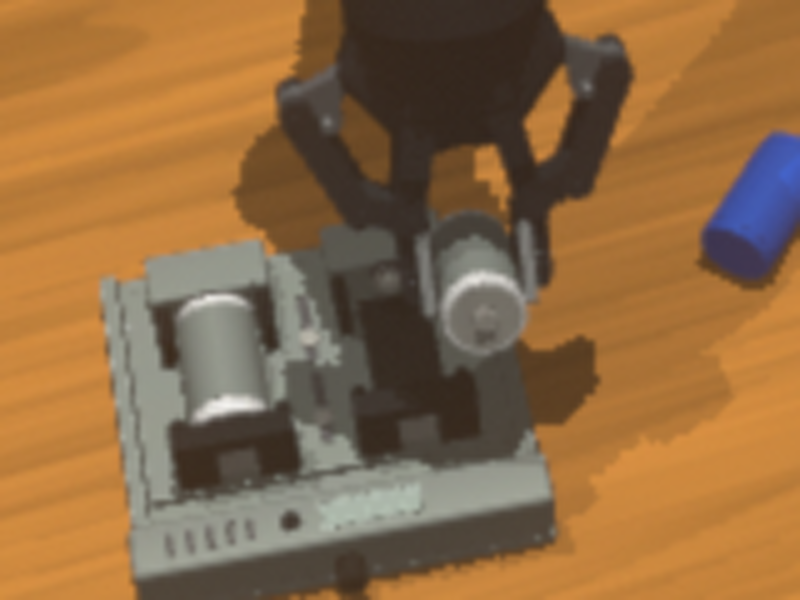

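```bash
python3 - <<'E'
from h import *
s=telemetry.read_state();print(s['joint_positions'].round(3),s['qvel'].round(3))
E
```

```text
[-0.261  0.546  0.452  2.137 -1.3    0.193  2.756] [-0.    -0.     0.007  0.001 -0.004 -0.     0.001]
```

```bash
python3 - <<'E'
from h import *
plan([0.575,-0.08,0.16],down(np.radians(-3)),n=4,open_=0)
E
```

```text
rows 4 dist cm 7.47 turn [-5.37 25.4   2.04]
0.0, -1.68, 0.82, -0.05, -1.34, 6.35, 0.51, 0.0, -1.65, 0.84, -0.22, -1.34, 6.35, 0.51, 0.0, -1.61, 0.86, -0.38, -1.34, 6.35, 0.51, 0.0, -1.55, 0.88, -0.54, -1.34, 6.35, 0.51
```

Call:
send_rows:
  motion: [0,-1.7,0.8,0,-1.3,6.3,0.5,0,-1.65,0.8,-0.2,-1.3,6.3,0.5,0,-1.6,0.85,-0.4,-1.3,6.3,0.5,0,-1.55,0.9,-0.5,-1.3,6.3,0.5]

```text
time_s: 12.58
eef_pos: [0.5704, -0.0832, 0.1574]
eef_rot: [0.025, 0.708, -0.02, 0.705]
contact_force: [0.3, 0.8, -2.2]
opening: 0.0313
```

```bash
python3 - <<'E'
from h import *
st();print(telemetry.read_state()['joint_positions'].round(3))
plan([0.5577,0.1747,0.10],down(np.radians(20.6)),n=5,open_=0)
E
```

```text
t 12.57 pos [ 0.5704 -0.0832  0.1574] X [-0.004  0.007 -1.   ] Y [0.064 0.998 0.007] Z [ 0.998 -0.064 -0.005] F [ 0.32  0.84 -2.22] M [ 0.02 -0.06 -0.03] open 0.0313
[-0.579  0.7    0.941  1.833 -0.686  0.978  2.17 ]
rows 5 dist cm 26.45 turn [-24.25  -0.18  -0.43]
0.0, 1.19, 5.12, -0.58, -4.85, -0.04, -0.09, 0.0, 1.18, 5.16, -0.14, -4.85, -0.04, -0.09, 0.0, 1.17, 5.15, 0.29, -4.85, -0.04, -0.09, 0.0, 1.16, 5.11, 0.73, -4.85, -0.04, -0.09, 0.0, 1.16, 5.03, 1.16, -4.85, -0.04, -0.09
```

Call:
send_rows:
  motion: [0,0.6,5.1,-0.6,-4.85,0,0,0,0.6,5.15,-0.15,-4.85,0,0,0,0.6,5.15,0.3,-4.85,0,0,0,0.6,5.1,0.7,-4.85,0,0,0,0.6,5.0,1.1,-4.85,0,0,0,0,0,0,0,0,0]

```text
time_s: 13.32
eef_pos: [0.558, 0.1766, 0.129]
eef_rot: [-0.125, 0.696, 0.131, 0.695]
contact_force: [0.4, -0.2, -1.4]
opening: 0.0311
```

```bash
python3 - <<'E'
from h import *
st();print(telemetry.read_state()['joint_positions'].round(3))
plan([0.5577,0.1747,0.08],down(np.radians(20.6)),n=2,open_=0)
E
```

```text
t 13.32 pos [0.558  0.1766 0.129 ] X [-0.003  0.008 -1.   ] Y [-0.357  0.934  0.008] Z [0.934 0.357 0.   ] F [ 0.45 -0.21 -1.42] M [-0.02 -0.01  0.01] open 0.0311
[-0.95   0.706  0.819  1.827 -0.659  0.904  2.116]
rows 2 dist cm 4.9 turn [ 0.33  0.01 -0.48]
0.0, 2.45, -0.11, -0.05, 0.16, 0.01, -0.24, 0.0, 2.45, -0.09, -0.05, 0.16, 0.01, -0.24
```

Call:
send_rows:
  motion: [0,3.0,-0.1,-0.05,0.3,0,-0.5,0,3.0,-0.05,0,0,0,0,0,2.0,0,0,0,0,0,0,0,0,0,0,0,0,0,0,0,0,0,0,0]

```text
time_s: 13.95
eef_pos: [0.5601, 0.1698, 0.0485]
eef_rot: [-0.124, 0.695, 0.123, 0.697]
contact_force: [0.3, 0.8, -0.7]
opening: 0.0309
```

```bash
python3 - <<'E'
from h import *
st();plan([0.5577,0.1747,0.0178],down(np.radians(20.6)),n=1,open_=0)
E
```

```text
t 13.95 pos [0.5601 0.1698 0.0485] X [ 0.003  0.    -1.   ] Y [-0.344  0.939 -0.001] Z [0.939 0.344 0.003] F [ 0.28  0.77 -0.72] M [-0.01 -0.02 -0.03] open 0.0309
rows 1 dist cm 3.12 turn [-0.48  0.15  0.05]
0.0, 3.07, 0.55, -0.06, -0.48, 0.15, 0.05
```

Call:
send_rows:
  motion: [0,0.8,0.55,-0.05,-0.5,0.15,0,0,0,0,0,0,0,0,0,0,0,0,0,0,0]

```text
time_s: 14.32
eef_pos: [0.5588, 0.1756, 0.0418]
eef_rot: [-0.127, 0.695, 0.127, 0.697]
contact_force: [-0.2, -0.2, -1.3]
opening: 0.0313
```

```bash
python3 - <<'E'
from h import *
st();plan([0.5577,0.1747,0.0178],down(np.radians(20.6)),n=2,open_=0)
E
```

```text
t 14.32 pos [0.5588 0.1756 0.0418] X [ 0.003  0.    -1.   ] Y [-0.353  0.936 -0.001] Z [0.936 0.353 0.003] F [-0.19 -0.18 -1.25] M [-0.03 -0.01  0.02] open 0.0313
rows 2 dist cm 2.41 turn [0.07 0.16 0.04]
0.0, 1.2, -0.02, -0.07, 0.03, 0.08, 0.02, 0.0, 1.2, -0.02, -0.07, 0.03, 0.08, 0.02
```

Call:
send_rows:
  motion: [0,1.1,-0.05,-0.07,0,0.1,0,0,0.9,0,-0.07,0,0.1,0,0,0.2,0,0,0,0,0,0,0.1,0,0,0,0,0]

```text
time_s: 14.82
eef_pos: [0.5576, 0.1747, 0.0174]
eef_rot: [-0.127, 0.696, 0.127, 0.695]
contact_force: [-4.1, 0.7, 13.9]
opening: 0.0307
```

```bash
python3 - <<'E'
from h import *
st();plan([0.5577,0.1747,0.0178],down(np.radians(20.6)),n=1,open_=0)
E
```

```text
t 14.82 pos [0.5576 0.1747 0.0174] X [-0.001 -0.001 -1.   ] Y [-0.353  0.936 -0.   ] Z [ 0.936  0.353 -0.001] F [-4.12  0.71 13.93] M [0.   0.82 0.  ] open 0.0307
rows 1 dist cm 0.04 turn [ 0.07 -0.06  0.02]
0.0, -0.04, 0.0, 0.01, 0.07, -0.06, 0.02
```

Call:
send_rows:
  motion: [0.6,-0.2,0,0,0,0,0,0.6,0,0,0,0,0,0,0.6,-1.5,0,0.4,0,7,0,0.6,-0.5,0,0.5,0,7,0,0.6,0,0,0.3,0,6,0,0.6,0,0,0,0,0,0]

```text
time_s: 15.58
eef_pos: [0.5696, 0.1788, 0.0399]
eef_rot: [-0.148, 0.809, 0.101, 0.561]
contact_force: [-0.3, -0.0, 0.3]
opening: 0.0512
```

```bash
python3 - <<'E'
from h import *
st();print(telemetry.read_state()['joint_positions'].round(3))
h=np.array([np.cos(.3597),np.sin(.3597),0]);t=np.array([.5568,.1743,.0185])+h*.0005
plan(t,down(.3597,np.radians(-20)),n=2,open_=.6)
p=snapshot('wrist');save(p,'w11')
E
```

```text
t 15.57 pos [0.5696 0.1788 0.0399] X [-0.328 -0.125 -0.936] Y [-0.352  0.936 -0.002] Z [ 0.877  0.329 -0.351] F [-0.33 -0.01  0.3 ] M [ 0.11 -0.35 -0.01] open 0.0512
[-0.81   1.04   0.742  1.48  -0.614  1.261  2.015]
rows 2 dist cm 2.51 turn [-0.01 -0.55  0.11]
0.6, 1.23, 0.02, -0.24, -0.01, -0.27, 0.05, 0.6, 1.23, 0.01, -0.24, -0.01, -0.27, 0.05
```

View pics/w11.png

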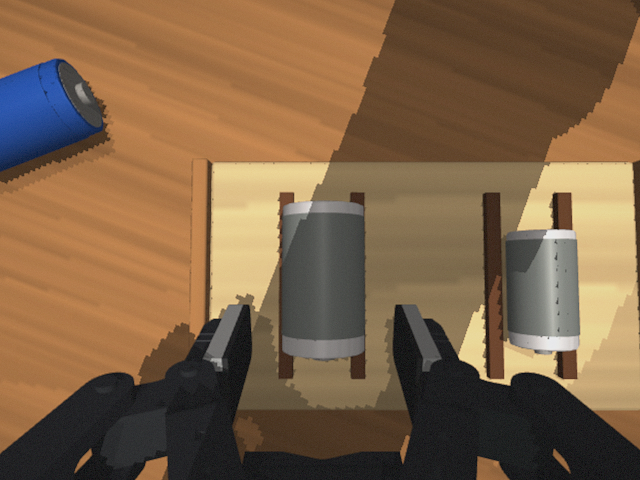

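Call:
send_rows:
  motion: [0.6,1.1,0,-0.25,0,-0.3,0,0.6,1.1,0,-0.25,0,-0.3,0,0.6,0,0,0,0,0,0,0.6,0,0,0,0,0,0]

```text
time_s: 16.12
eef_pos: [0.5543, 0.1731, 0.0208]
eef_rot: [-0.145, 0.805, 0.102, 0.566]
contact_force: [0.4, -0.5, 1.1]
opening: 0.0514
```

```bash
python3 - <<'E'
from h import *
st()
h=np.array([np.cos(.3597),np.sin(.3597),0]);t=np.array([.5568,.1743,.0185])+h*.0005
plan(t,down(.3597,np.radians(-20)),n=1,open_=.6)
E
```

```text
t 16.12 pos [0.5543 0.1731 0.0208] X [-0.317 -0.119 -0.941] Y [-0.349  0.937 -0.001] Z [ 0.882  0.329 -0.338] F [ 0.38 -0.45  1.08] M [ 0.08 -0.39  0.02] open 0.0514
rows 1 dist cm 0.4 turn [-0.16  0.22 -0.02]
0.6, 0.11, 0.03, 0.39, -0.16, 0.22, -0.02
```

Call:
send_rows:
  motion: [0.6,0.12,0.03,0.4,0,0.2,0,0.6,0,0,0,0,0,0,0,0,0,0,0,0,0,0,0,0,0,0,0,0,0,0,0,0,0,0,0,0,0,0,0,0,0,0]
  force: 70

```text
time_s: 16.88
eef_pos: [0.5587, 0.1749, 0.019]
eef_rot: [-0.146, 0.805, 0.102, 0.565]
contact_force: [0.5, -0.1, 1.4]
opening: 0.0303
```

```bash
python3 m2.py w12; python3 - <<'E'
from h import *
print(telemetry.read_state()['joint_positions'].round(3))
E
```

```text
t 16.88 pos [0.5587 0.1749 0.019 ] X [-0.318 -0.12  -0.94 ] Y [-0.35   0.937 -0.001] Z [ 0.881  0.329 -0.34 ] F [ 0.5  -0.12  1.43] M [ 0.2  -0.31  0.08] open 0.0303
[-0.814  1.047  0.728  1.527 -0.633  1.201  2.032]
```

View pics/w12.png

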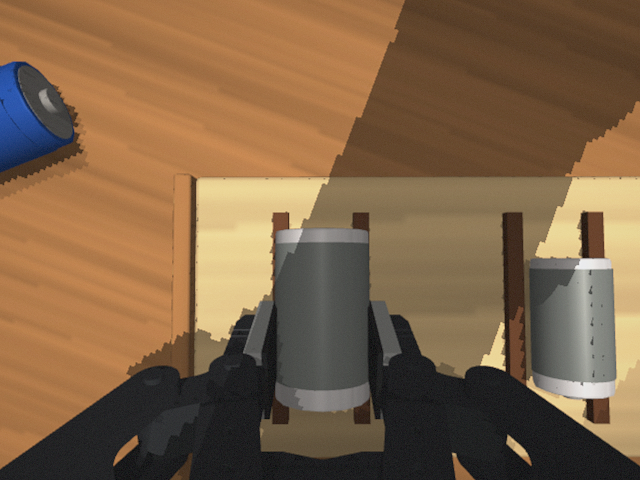

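```bash
python3 - <<'E'
from h import *
from scipy.optimize import least_squares
np.set_printoptions(precision=4,suppress=True)
z=np.load('pics/w12.npz');K=z['K'];Tw=z['world_from_camera'];B=(272.5,369.5,227.5,411)
s=telemetry.read_state();R=Ro.from_quat(s['eef_rot']);p=s['eef_pos']
a=np.linspace(0,2*np.pi,60)
L=np.array([[x,r*np.cos(t),r*np.sin(t)] for x,r in((-.029,.0165),(.029,.0165)) for t in a])
for fix in(0,1):
    def f(q):
        X=L@Ro.from_euler('z',.3597).as_matrix().T+[q[0],q[1],.0255 if fix else q[2]]
        T=np.linalg.inv(Tw);c=X@T[:3,:3].T+T[:3,3];u=c@K.T;u=u[:,:2]/u[:,2:]
        return np.array([u[:,0].min()-B[0],u[:,0].max()-B[1],u[:,1].min()-B[2],u[:,1].max()-B[3]])
    r=least_squares(f,[.555,.173,.0255]);print(fix,r.x,r.fun.round(2))
C=np.array([.5568,.1743,.0255]);print(R.inv().apply(C-p)*1e3, R.inv().apply(r.x*[1,1,0]+[0,0,.0255]-p)*1e3, np.degrees(np.arcsin(R.apply([0,0,1])[2])))
E
```

```text
0 [0.5547 0.1738 0.0236] [ 1.29 -1.3  -0.61  0.6 ]
1 [0.5545 0.1737 0.0255] [ 0.69 -0.69 -1.92  1.85]
[-5.4826 -0.0022 -4.0434] [-4.6743  0.2374 -6.2799] -19.875879805817597
```

```bash
cat >> h.py <<'E'
CT=np.array([-.0053,0,-.0045]);REL=19.9
def goal(xb,zb,th,yb=0.):
    R=down(YAW,np.radians(th-REL)); C=MID+hx*xb/1e3+hy*yb/1e3+np.array([0,0,zb/1e3])
    return C-R.apply(CT),R
def where():
    s=telemetry.read_state();R=Ro.from_quat(s['eef_rot']);C=s['eef_pos']+R.apply(CT)-MID
    Z=(R*Ro.from_rotvec([0,-np.radians(REL),0])).apply([0,0,1]);th=np.degrees(np.arcsin(Z[2]));xb,yb,zb=C@hx*1e3,C@hy*1e3,C[2]*1e3
    F=s['contact_force'];b=[xb+32.2*Z@hx,zb+32.2*Z[2]];fl=[xb-29*Z@hx,zb-29*Z[2]];t=np.radians(th)
    print(f't {s["time_s"]:.2f} cell x{xb:.2f} y{yb:.2f} z{zb:.2f} tilt {th:.2f} yawerr {np.degrees(np.arctan2(Z@hy,Z@hx)):.2f} roll {np.degrees(np.arcsin(R.apply([0,1,0])[2])):.2f} | button x{b[0]:.1f} z{b[1]:.1f} flat x{fl[0]:.1f} z{fl[1]:.1f} lowedge z{fl[1]-16.5*np.cos(t):.1f} frontcorner x{fl[0]+58*np.cos(t)+16.5*np.sin(t):.1f} z{fl[1]+58*np.sin(t)-16.5*np.cos(t):.1f} facex@axis {fl[0]+fl[1]*np.tan(t):.1f} | F bay {F@hx:.2f} {F@hy:.2f} {F[2]:.2f} M {s["wrist_torque"].round(2)} open {s["opening"]:.4f}')
    print('   q',s['joint_positions'].round(2))
E
python3 - <<'E'
from h import *
p,R=goal(7,70,28);s=telemetry.read_state()
where(); print(p)
plan([.558,.174,.09],Ro.from_quat(s['eef_rot']),n=2,open_=0)
E
```

```text
t 16.93 cell x-42.38 y313.15 z-5.02 tilt 0.02 yawerr 26.98 roll -0.04 | button x-13.7 z-5.0 flat x-68.2 z-5.0 lowedge z-21.5 frontcorner x-10.2 z-21.5 facex@axis -68.2 | F bay -0.35 -0.58 0.12 M [ 0.13 -0.28 -0.02] open 0.0307
   q [-0.81  1.05  0.73  1.53 -0.63  1.2   2.03]
[ 0.57512345 -0.14318129  0.09588693]
rows 2 dist cm 7.1 turn [0. 0. 0.]
0.0, -3.32, -0.04, -1.25, 0.0, 0.0, 0.0, 0.0, -3.32, -0.04, -1.25, 0.0, 0.0, 0.0
```

Call:
send_rows:
  motion: [0,-1.5,0,-0.5,0,0,0,0,-3.5,0,-1.2,0,-3,0,0,-3.5,0,-1,0,-6,0,0,0,0,0,0,0,0]

```text
time_s: 17.42
eef_pos: [0.5605, 0.1751, 0.1123]
eef_rot: [-0.137, 0.757, 0.113, 0.629]
contact_force: [-0.1, -0.2, -1.4]
opening: 0.0308
```

```bash
python3 m2.py w13; python3 - <<'E'
from h import *
where();g,R=goal(7,75,28);plan(g,R,n=7,open_=0)
E
```

```text
t 17.43 pos [0.5605 0.1751 0.1123] X [-0.172 -0.065 -0.983] Y [-0.35   0.937 -0.001] Z [ 0.921  0.343 -0.184] F [-0.13 -0.21 -1.37] M [ 0.09 -0.22 -0.02] open 0.0308
t 17.48 cell x-41.97 y313.63 z86.14 tilt 9.13 yawerr 27.02 roll -0.03 | button x-13.7 z91.2 flat x-67.5 z81.5 lowedge z65.2 frontcorner x-7.6 z74.4 facex@axis -54.4 | F bay -0.48 -0.88 -1.38 M [ 0.09 -0.27 -0.04] open 0.0308
   q [-0.9   0.84  0.81  1.66 -0.61  1.12  2.05]
rows 7 dist cm 31.95 turn [ 27.12 -18.51   0.66]
0.0, 0.4, -4.34, -1.34, 3.87, -2.64, 0.09, 0.0, 0.34, -4.43, -1.06, 3.87, -2.64, 0.09, 0.0, 0.29, -4.49, -0.78, 3.87, -2.64, 0.09, 0.0, 0.25, -4.53, -0.48, 3.87, -2.64, 0.09, 0.0, 0.23, -4.55, -0.19, 3.87, -2.64, 0.09, 0.0, 0.22, -4.56, 0.11, 3.87, -2.64, 0.09, 0.0, 0.22, -4.54, 0.41, 3.87, -2.64, 0.09
```

View pics/w13.png

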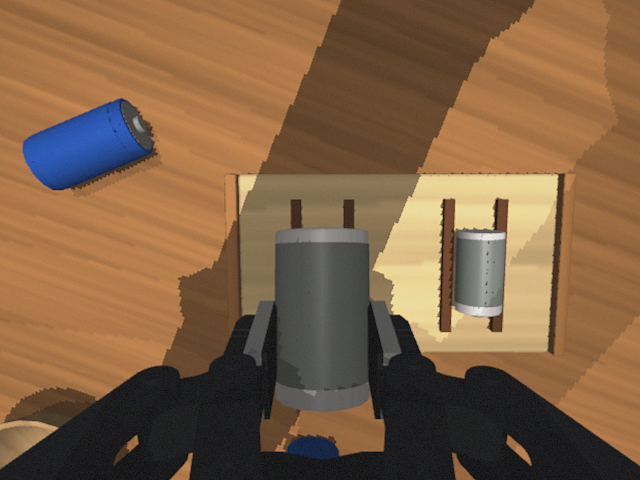

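Call:
send_rows:
  motion: [0,0.2,-4.3,-1.35,3.9,-2.4,0,0,0.2,-4.4,-1.1,3.9,-2.4,0,0,0.2,-4.5,-0.8,3.9,-2.4,0,0,0.2,-4.5,-0.5,3.9,-2.4,0,0,0.2,-4.5,-0.2,3.9,-2.4,0,0,0.2,-4.55,0.1,3.9,-2.4,0,0,0.2,-4.5,0.4,3.9,-2.4,0,0,0,0,0,0,0,0]

```text
time_s: 18.48
eef_pos: [0.5721, -0.1469, 0.1001]
eef_rot: [0.034, 0.667, -0.052, 0.742]
contact_force: [-0.5, 0.5, -2.0]
opening: 0.0306
```

```bash
python3 - <<'E'
from h import *
where();g,R=goal(7,60,28);plan(g,R,n=2,open_=0)
E
```

```text
t 18.48 cell x4.55 y-3.87 z74.40 tilt 26.04 yawerr 0.00 roll -1.13 | button x33.5 z88.5 flat x-21.5 z61.7 lowedge z46.8 frontcorner x37.8 z72.3 facex@axis 8.6 | F bay -0.57 0.45 -1.99 M [ 0.06  0.16 -0.01] open 0.0306
   q [-0.44  0.74  0.85  1.92 -0.83  0.74  2.32]
rows 2 dist cm 1.5 turn [-0.4  -1.96  1.19]
0.0, 0.72, 0.22, 0.05, -0.2, -0.98, 0.59, 0.0, 0.72, 0.21, 0.04, -0.2, -0.98, 0.59
```

Call:
send_rows:
  motion: [0,1.2,0.3,0.1,-0.2,-1,0.6,0,1.2,0.2,0.1,-0.2,-1,0.6,0,0,0,0,0,0,0,0,0,0,0,0,0,0]

```text
time_s: 18.98
eef_pos: [0.5774, -0.1376, 0.0715]
eef_rot: [0.036, 0.656, -0.038, 0.753]
contact_force: [1.0, 0.3, -1.3]
opening: 0.0307
```

```bash
python3 - <<'E'
from h import *
where();g,R=goal(7,21,28);plan(g,R,n=2,open_=0)
p=snapshot('scene');f=p['frame'];u,v=np.round(proj(p,MID+[0,0,.03])).astype(int)
cv2.imwrite('pics/s14.png',cv2.resize(f[v-45:v+45,u-60:u+60],(800,600),interpolation=cv2.INTER_CUBIC)[:,:,::-1])
E
python3 m2.py w14
```

```text
t 18.98 cell x8.66 y5.79 z45.65 tilt 27.76 yawerr 0.33 roll 0.23 | button x37.2 z60.6 flat x-17.0 z32.1 lowedge z17.5 frontcorner x42.0 z44.6 facex@axis -0.1 | F bay 0.91 0.40 -1.29 M [0.04 0.18 0.02] open 0.0307
   q [-0.39  0.75  0.77  1.95 -0.91  0.67  2.4 ]
rows 2 dist cm 2.54 turn [ 0.41 -0.24 -0.29]
0.0, 1.21, -0.3, -0.25, 0.21, -0.12, -0.14, 0.0, 1.21, -0.29, -0.25, 0.21, -0.12, -0.14
t 19.02 pos [ 0.5774 -0.1374  0.0715] X [ 0.136 -0.01  -0.991] Y [0.105 0.994 0.004] Z [ 0.985 -0.105  0.137] F [ 0.28  0.2  -2.06] M [0.05 0.17 0.02] open 0.0306
```

View pics/s14.png

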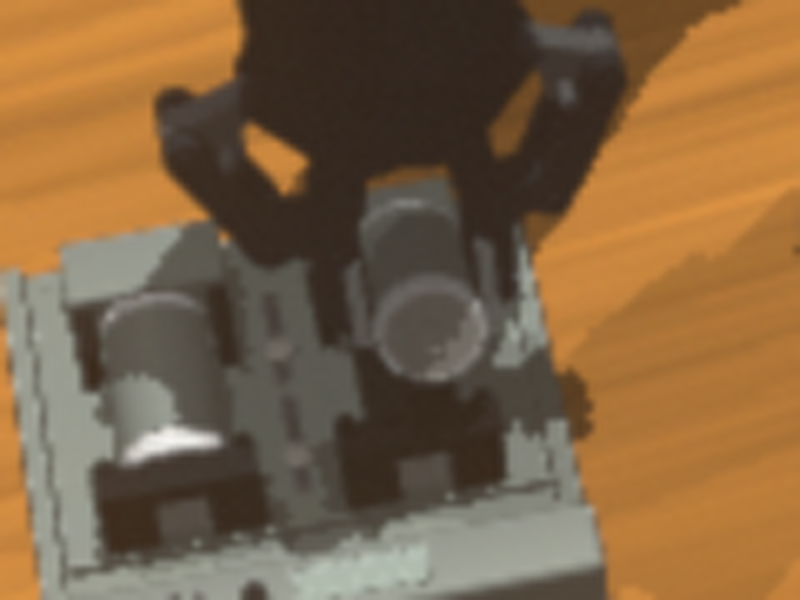

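View pics/w14.png

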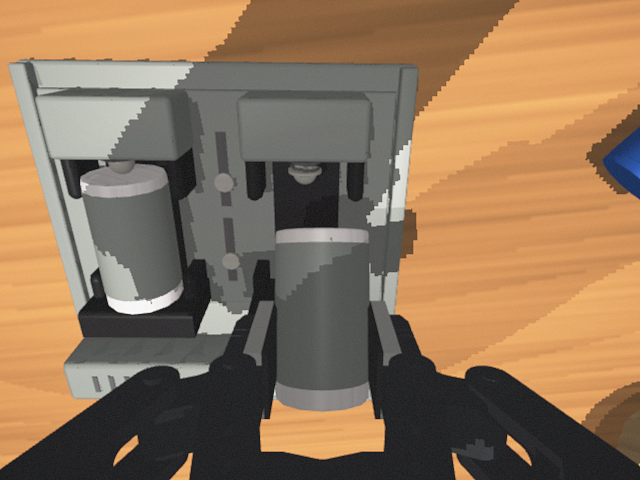

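Call:
send_rows:
  motion: [0,0.5,-0.6,-0.1,0.3,-0.2,-0.2,0,0.6,0,-0.1,0,0,0,0,0,0,0,0,0,0]

```text
time_s: 19.45
eef_pos: [0.5767, -0.1439, 0.0602]
eef_rot: [0.037, 0.654, -0.042, 0.754]
contact_force: [-0.3, 0.3, -0.6]
opening: 0.0307
```

```bash
python3 - <<'E'
from h import *
where();g,R=goal(7,21,28);plan(g,R,n=2,open_=0)
E
```

```text
t 19.45 cell x8.66 y-0.56 z34.35 tilt 28.04 yawerr 0.10 roll 0.03 | button x37.1 z49.5 flat x-16.9 z20.7 lowedge z6.2 frontcorner x42.0 z33.4 facex@axis -5.9 | F bay -0.33 0.29 -0.56 M [ 0.04  0.19 -0.02] open 0.0307
   q [-0.37  0.76  0.75  1.95 -0.93  0.64  2.43]
rows 2 dist cm 1.35 turn [ 0.11  0.04 -0.05]
0.0, 0.65, 0.03, -0.18, 0.06, 0.02, -0.02, 0.0, 0.65, 0.03, -0.18, 0.06, 0.02, -0.02
```

Call:
send_rows:
  motion: [0,0.6,0,-0.15,0,0,0,0,0.5,0,-0.1,0,0,0,0,0,0,0,0,0,0]

```text
time_s: 19.82
eef_pos: [0.5757, -0.1438, 0.0481]
eef_rot: [0.037, 0.654, -0.042, 0.754]
contact_force: [0.7, -0.6, -0.0]
opening: 0.0305
```

```bash
python3 - <<'E'
from h import *
where()
p=snapshot('wrist');save(p,'w15')
for x,y,z in((-25.5,0,0),(-36,24.4,7),(-36,-24.4,7)):
    print(proj(p,MID+hx*x/1e3+hy*y/1e3+[0,0,z/1e3]).round(1))
p=snapshot('scene');f=p['frame'];u,v=np.round(proj(p,MID+[0,0,.02])).astype(int)
cv2.imwrite('pics/s15.png',cv2.resize(f[v-45:v+45,u-60:u+60],(800,600),interpolation=cv2.INTER_CUBIC)[:,:,::-1])
E
```

```text
t 19.82 cell x7.63 y-0.54 z22.22 tilt 28.03 yawerr 0.11 roll 0.03 | button x36.1 z37.4 flat x-18.0 z8.6 lowedge z-6.0 frontcorner x41.0 z21.3 facex@axis -13.4 | F bay 0.77 -0.57 -0.01 M [ 0.09  0.24 -0.03] open 0.0305
   q [-0.36  0.78  0.73  1.96 -0.96  0.62  2.45]
[321.5 208.6]
[393.5 187.2]
[249.4 187. ]
```

View pics/w15.png

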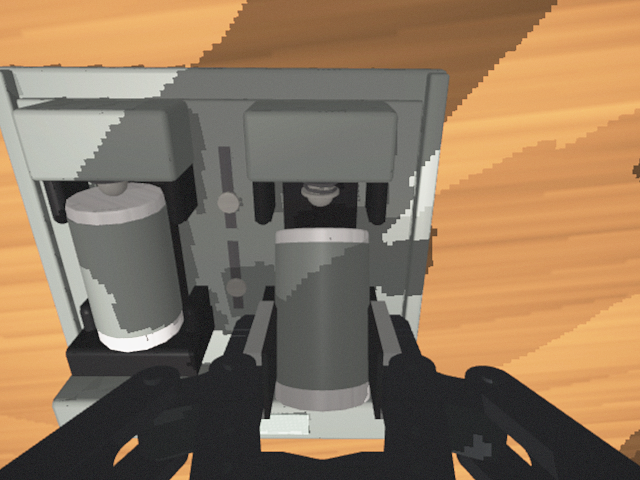

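View pics/s15.png

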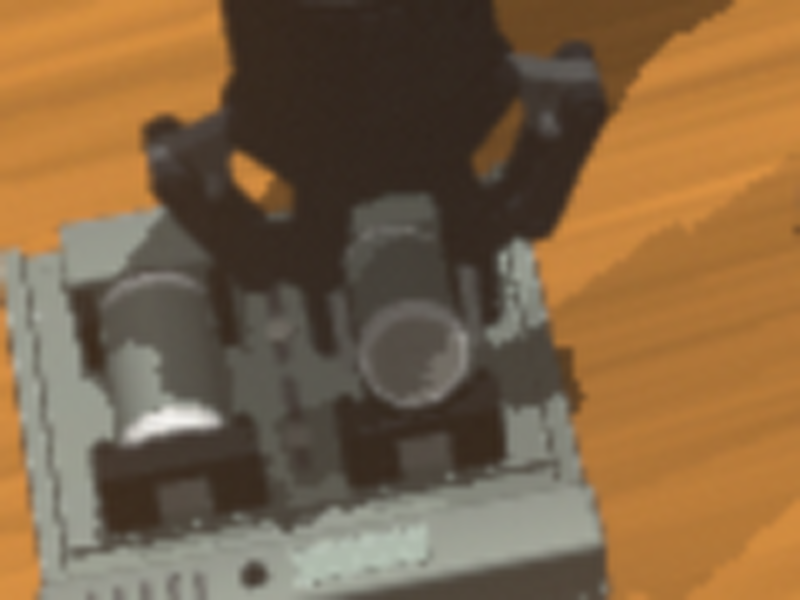

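Call:
send_rows:
  motion: [0,0.1,0.05,-0.4,0,0,0,0,0,0,-0.4,0,0,0,0,0,0,0,0,0,0]

```text
time_s: 20.3
eef_pos: [0.5678, -0.1425, 0.0466]
eef_rot: [0.037, 0.654, -0.042, 0.755]
contact_force: [0.2, -0.4, -1.0]
opening: 0.0304
```

```bash
python3 - <<'E'
from h import *
where()
E
```

```text
t 20.30 cell x-0.36 y-0.19 z20.67 tilt 28.08 yawerr 0.10 roll 0.02 | button x28.0 z35.8 flat x-25.9 z7.0 lowedge z-7.5 frontcorner x33.0 z19.8 facex@axis -22.2 | F bay 0.27 -0.39 -1.01 M [ 0.    0.16 -0.  ] open 0.0304
   q [-0.35  0.77  0.72  1.98 -0.96  0.6   2.46]
```

Call:
send_rows:
  motion: [0,0,0,-0.25,0,0,0,0,0,0,0,0,0,0]

```text
time_s: 20.55
eef_pos: [0.5663, -0.1423, 0.0467]
eef_rot: [0.036, 0.653, -0.042, 0.755]
contact_force: [0.6, -0.2, -0.1]
opening: 0.0307
```

```bash
python3 -c "
from h import *
where()"
```

```text
t 20.55 cell x-1.92 y-0.13 z20.83 tilt 28.20 yawerr 0.12 roll 0.01 | button x26.5 z36.0 flat x-27.5 z7.1 lowedge z-7.4 frontcorner x31.4 z20.0 facex@axis -23.7 | F bay 0.65 -0.13 -0.10 M [0.   0.08 0.07] open 0.0307
   q [-0.35  0.77  0.72  1.98 -0.97  0.6   2.47]
```

Call:
send_rows:
  motion: [0,0,0,-0.2,0,0,0,0,0,0,0,0,0,0]

```text
time_s: 20.8
eef_pos: [0.5658, -0.1423, 0.0471]
eef_rot: [0.036, 0.652, -0.042, 0.756]
contact_force: [2.9, 0.2, -1.2]
opening: 0.0303
```

```bash
python3 -c "
from h import *
where()"
```

```text
t 20.80 cell x-2.44 y-0.18 z21.17 tilt 28.36 yawerr 0.14 roll -0.01 | button x25.9 z36.5 flat x-28.0 z7.4 lowedge z-7.1 frontcorner x30.9 z20.4 facex@axis -24.0 | F bay 2.83 0.51 -1.22 M [-0.03 -0.43  0.04] open 0.0303
   q [-0.35  0.76  0.72  1.99 -0.97  0.59  2.47]
```

Call:
send_rows:
  motion: [0,0.1,0,-0.35,0,0,0,0,0,0,0,0,0,0]

```text
time_s: 21.05
eef_pos: [0.5643, -0.1423, 0.0466]
eef_rot: [0.036, 0.651, -0.042, 0.757]
contact_force: [4.4, -0.5, -0.1]
opening: 0.0307
```

```bash
python3 -c "
from h import *
where()"
```

```text
t 21.05 cell x-3.94 y-0.34 z20.62 tilt 28.57 yawerr 0.16 roll -0.04 | button x24.3 z36.0 flat x-29.4 z6.8 lowedge z-7.7 frontcorner x29.4 z20.0 facex@axis -25.7 | F bay 4.47 -0.02 -0.07 M [-0.08 -0.67  0.02] open 0.0307
   q [-0.35  0.76  0.71  1.99 -0.98  0.58  2.48]
```

Call:
send_rows:
  motion: [0,0.1,0,-0.3,0,0,0,0,0,0,0,0,0,0]

```text
time_s: 21.3
eef_pos: [0.5632, -0.1423, 0.0461]
eef_rot: [0.036, 0.649, -0.042, 0.759]
contact_force: [5.9, -0.6, 1.3]
opening: 0.0307
```

```bash
python3 -c "
from h import *
where()"
```

```text
t 21.30 cell x-4.98 y-0.44 z20.17 tilt 28.78 yawerr 0.17 roll -0.06 | button x23.2 z35.7 flat x-30.4 z6.2 lowedge z-8.3 frontcorner x28.4 z19.7 facex@axis -27.0 | F bay 5.98 0.05 1.28 M [-0.   -0.88 -0.01] open 0.0307
   q [-0.35  0.76  0.71  2.   -0.98  0.58  2.48]
```

```bash
python3 -c "
from h import *
where();g,R=goal(-3.9,16.5,25.5);plan(g,R,n=1,open_=0)"
```

```text
t 21.30 cell x-4.98 y-0.44 z20.17 tilt 28.78 yawerr 0.17 roll -0.06 | button x23.2 z35.7 flat x-30.4 z6.2 lowedge z-8.3 frontcorner x28.4 z19.7 facex@axis -27.0 | F bay 5.98 0.05 1.28 M [-0.   -0.88 -0.01] open 0.0307
   q [-0.35  0.76  0.71  2.   -0.98  0.58  2.48]
rows 1 dist cm 0.41 turn [0.14 3.28 0.04]
0.0, 0.4, 0.04, 0.02, 0.14, 3.28, 0.04
```

Call:
send_rows:
  motion: [0,0.2,0,-0.1,0,1.7,0,0,0.2,0,-0.1,0,1.7,0]

```text
time_s: 21.55
eef_pos: [0.5633, -0.143, 0.0432]
eef_rot: [0.037, 0.67, -0.042, 0.74]
contact_force: [5.0, 1.0, 6.1]
opening: 0.0306
```

```bash
python3 -c "
from h import *
where();g,R=goal(-3,13.5,23);plan(g,R,n=1,open_=0)"
```

```text
t 21.55 cell x-4.51 y-1.20 z17.55 tilt 25.53 yawerr 0.10 roll -0.09 | button x24.5 z31.4 flat x-30.7 z5.1 lowedge z-9.8 frontcorner x28.8 z15.2 facex@axis -28.3 | F bay 4.86 1.52 6.12 M [ 0.22 -1.05 -0.05] open 0.0306
   q [-0.37  0.8   0.74  1.95 -0.93  0.66  2.42]
rows 1 dist cm 0.46 turn [0.07 2.53 0.08]
0.0, 0.44, 0.12, 0.09, 0.07, 2.53, 0.08
```

```bash
python3 -c "
from h import *
p=snapshot('wrist');save(p,'w16')
p=snapshot('scene');f=p['frame'];u,v=np.round(proj(p,MID+[0,0,.02])).astype(int)
cv2.imwrite('pics/s16.png',cv2.resize(f[v-36:v+36,u-48:u+48],(800,600),interpolation=cv2.INTER_CUBIC)[:,:,::-1])
where()"
```

```text
t 21.65 cell x-4.27 y-0.86 z17.10 tilt 25.52 yawerr 0.17 roll -0.10 | button x24.8 z31.0 flat x-30.4 z4.6 lowedge z-10.3 frontcorner x29.0 z14.7 facex@axis -28.2 | F bay 5.26 1.56 1.27 M [ 0.09 -1.08 -0.03] open 0.0308
   q [-0.37  0.8   0.74  1.95 -0.93  0.66  2.42]
```

View pics/w16.png

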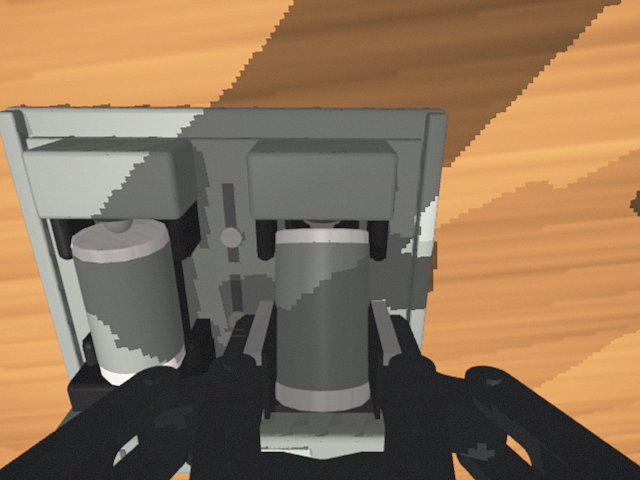

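View pics/s16.png

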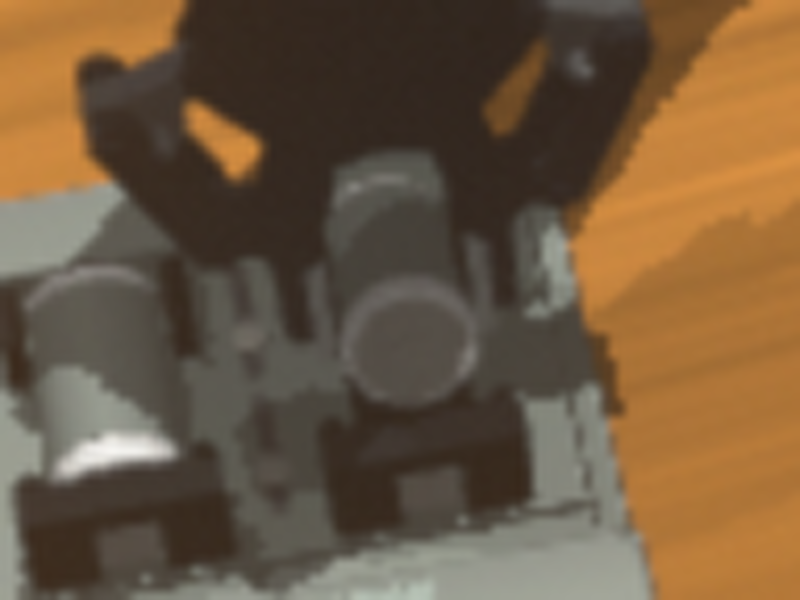

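Call:
send_rows:
  motion: [0,0.2,0.08,-0.05,0,1.3,0,0,0.2,0.05,-0.05,0,1.3,0]

```text
time_s: 21.9
eef_pos: [0.5647, -0.1428, 0.0398]
eef_rot: [0.037, 0.687, -0.042, 0.725]
contact_force: [5.1, 0.0, 5.3]
opening: 0.0302
```

```bash
python3 -c "
from h import *
snapshot('top');where();g,R=goal(-2.3,11,21);plan(g,R,n=1,open_=0)"
```

```text
t 21.95 cell x-2.58 y-0.67 z14.11 tilt 22.99 yawerr 0.20 roll -0.23 | button x27.1 z26.7 flat x-29.3 z2.8 lowedge z-12.4 frontcorner x30.6 z10.2 facex@axis -28.1 | F bay 5.46 -0.34 1.24 M [-0.14 -1.13  0.02] open 0.0306
   q [-0.37  0.83  0.76  1.91 -0.89  0.72  2.38]
rows 1 dist cm 0.33 turn [0.11 1.99 0.23]
0.0, 0.33, 0.07, -0.01, 0.11, 1.99, 0.23
```

Call:
send_rows:
  motion: [0,0.17,0.05,-0.15,0,1.0,0.1,0,0.17,0,-0.15,0,1.0,0.1]

```text
time_s: 22.2
eef_pos: [0.5643, -0.1427, 0.0369]
eef_rot: [0.038, 0.699, -0.041, 0.713]
contact_force: [6.8, 1.1, 6.5]
opening: 0.0306
```

```bash
python3 -c "
from h import *
snapshot('top');where();g,R=goal(-2.3,9.4,20);plan(g,R,n=1,open_=0)"
```

```text
t 22.25 cell x-2.99 y-0.74 z11.49 tilt 21.08 yawerr 0.15 roll -0.12 | button x27.1 z23.1 flat x-30.1 z1.1 lowedge z-14.3 frontcorner x30.0 z6.5 facex@axis -29.6 | F bay 6.33 0.16 3.79 M [-0.09 -1.19 -0.04] open 0.0307
   q [-0.37  0.85  0.77  1.88 -0.87  0.76  2.35]
rows 1 dist cm 0.24 turn [0.11 1.08 0.12]
0.0, 0.22, 0.07, 0.06, 0.11, 1.08, 0.12
```

Call:
send_rows:
  motion: [0,0.15,0.05,-0.1,0,0.6,0.1,0,0.15,0,-0.1,0,0.6,0]

```text
time_s: 22.5
eef_pos: [0.565, -0.1429, 0.0349]
eef_rot: [0.039, 0.705, -0.04, 0.707]
contact_force: [5.8, -0.6, 4.6]
opening: 0.0307
```

```bash
python3 -c "
from h import *
p=snapshot('scene');where()
f=p['frame'];u,v=np.round(proj(p,MID+[0,0,.02])).astype(int)
cv2.imwrite('pics/s17.png',cv2.resize(f[v-36:v+36,u-48:u+48],(800,600),interpolation=cv2.INTER_CUBIC)[:,:,::-1])"
```

```text
t 22.55 cell x-2.20 y-0.85 z9.55 tilt 20.04 yawerr 0.15 roll -0.10 | button x28.0 z20.6 flat x-29.4 z-0.4 lowedge z-15.9 frontcorner x30.7 z4.0 facex@axis -29.6 | F bay 5.86 1.27 4.62 M [-0.03 -1.19 -0.07] open 0.0306
   q [-0.37  0.87  0.78  1.86 -0.86  0.78  2.34]
```

View pics/s17.png

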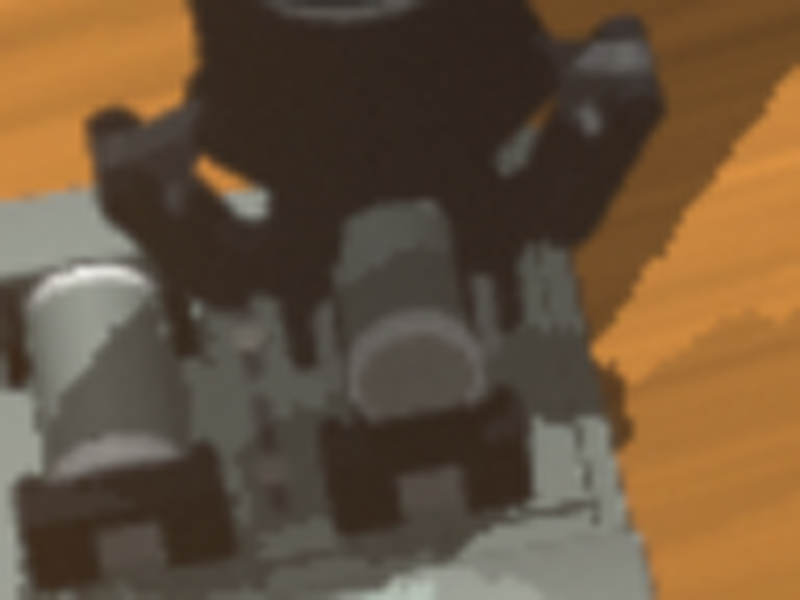

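Call:
send_rows:
  motion: [0.55,0,0.05,-0.1,0,0,0,0.55,0,0,0,0,0,0,0.55,0,0,0,0,0,0,0.55,0,0,0,0,0,0]

```text
time_s: 23.05
eef_pos: [0.5585, -0.1416, 0.0323]
eef_rot: [0.04, 0.709, -0.04, 0.703]
contact_force: [-0.6, -0.3, -0.1]
opening: 0.0471
```

```bash
python3 m2.py w18;python3 -c "
from h import *
p=snapshot('scene');where()
f=p['frame'];u,v=np.round(proj(p,MID+[0,0,.02])).astype(int)
cv2.imwrite('pics/s18.png',cv2.resize(f[v-36:v+36,u-48:u+48],(800,600),interpolation=cv2.INTER_CUBIC)[:,:,::-1])"
```

```text
t 23.05 pos [ 0.5585 -0.1416  0.0323] X [-0.009  0.    -1.   ] Y [ 0.112  0.994 -0.001] Z [ 0.994 -0.112 -0.009] F [-0.65 -0.27 -0.07] M [-0.01 -0.03  0.01] open 0.0471
t 23.15 cell x-8.60 y-0.34 z7.28 tilt 19.43 yawerr 0.07 roll -0.05 | button x21.8 z18.0 flat x-35.9 z-2.4 lowedge z-17.9 frontcorner x24.2 z1.4 facex@axis -36.8 | F bay -0.30 1.07 0.11 M [-0.01 -0.03 -0.05] open 0.0471
   q [-0.37  0.87  0.78  1.87 -0.86  0.78  2.34]
```

View pics/s18.png

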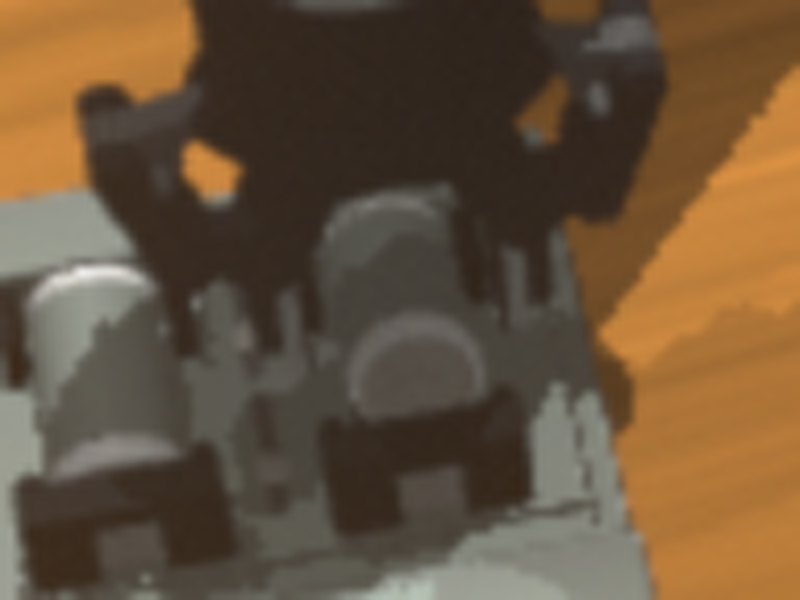

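View pics/w18.png

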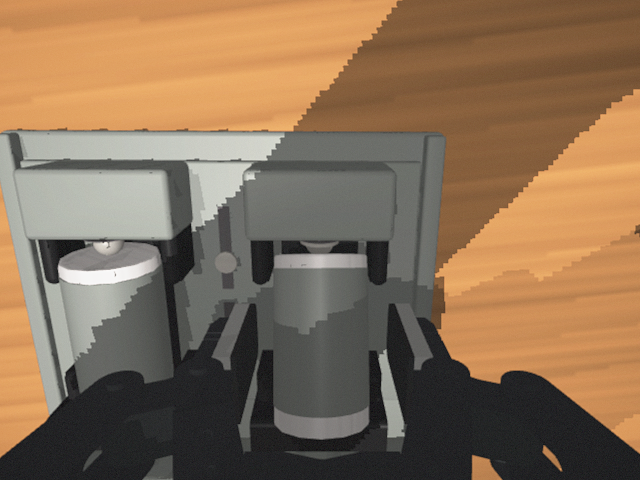

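Call:
send_rows:
  motion: [0.55,-2,0,0,0,0,0,0.55,-3,0,0,0,0,0,0.55,-2.5,0,0.5,0,0,0,0,0,0,0.5,0,0,0,0,0,0,0,0,0,0,0,0,0,0,0,0,0,0,0,0,0,0,0,0]

```text
time_s: 24.02
eef_pos: [0.569, -0.1432, 0.1127]
eef_rot: [0.04, 0.709, -0.04, 0.703]
contact_force: [-0.6, -0.4, 0.2]
opening: -0.0001
```

```bash
python3 m2.py w19;python3 -c "
from h import *
st();T=MID+hx*.017;T[2]=.085;plan(T,down(YAW),n=2,open_=0)
p=snapshot('scene')
f=p['frame'];u,v=np.round(proj(p,MID+[0,0,.02])).astype(int)
cv2.imwrite('pics/s19.png',cv2.resize(f[v-36:v+36,u-48:u+48],(800,600),interpolation=cv2.INTER_CUBIC)[:,:,::-1])"
```

```text
t 24.02 pos [ 0.569  -0.1432  0.1127] X [-0.009  0.    -1.   ] Y [ 0.114  0.994 -0.001] Z [ 0.993 -0.114 -0.008] F [-0.64 -0.38  0.19] M [-0.04  0.   -0.07] open -0.0001
t 24.07 pos [ 0.569  -0.1432  0.1127] X [-0.009  0.    -1.   ] Y [ 0.114  0.994 -0.001] Z [ 0.993 -0.114 -0.008] F [-0.32  0.33 -0.34] M [-0.01  0.04  0.04] open -0.0001
rows 2 dist cm 2.97 turn [-0.02 -0.49  0.04]
0.0, 1.38, 0.04, 0.56, -0.01, -0.24, 0.02, 0.0, 1.38, 0.04, 0.55, -0.01, -0.24, 0.02
```

View pics/s19.png

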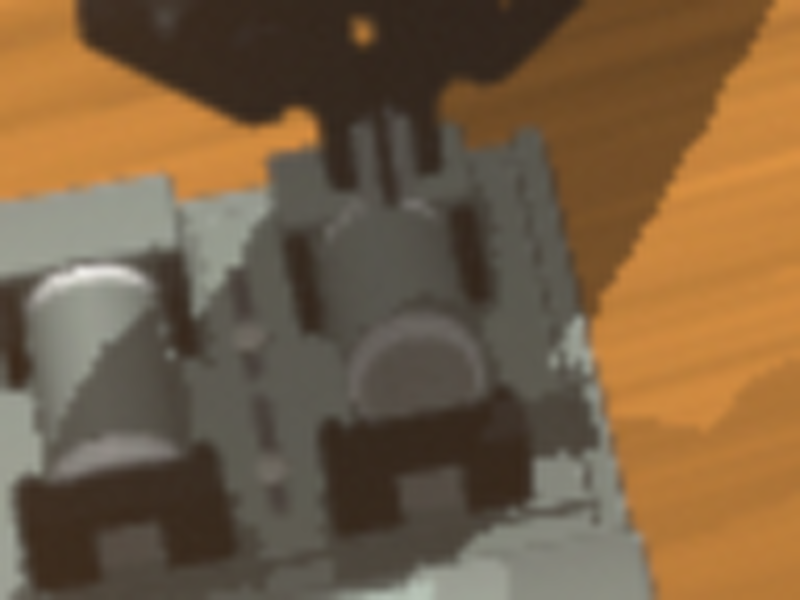

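View pics/w19.png

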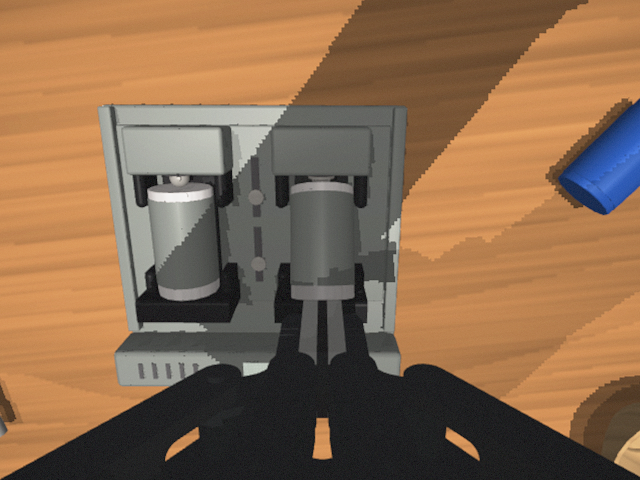

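Call:
send_rows:
  motion: [0,0.8,0.05,0.6,0,-0.25,0,0,0.8,0,0.6,0,-0.25,0,0,0,0,0,0,0,0]

```text
time_s: 24.5
eef_pos: [0.5814, -0.1439, 0.0947]
eef_rot: [0.04, 0.706, -0.04, 0.706]
contact_force: [-0.9, -0.1, -0.8]
opening: -0.0001
```

```bash
cat > ps.py <<'E'
from h import *
s=telemetry.read_state();d=s['eef_pos']-MID;F=s['contact_force']
print(f"t {s['time_s']:.2f} bay x{d@hx*1e3:.1f} y{d@hy*1e3:.1f} z_world {s['eef_pos'][2]*1e3:.1f} F {F@hx:.2f} {F@hy:.2f} {F[2]:.2f}")
E
python3 ps.py
```

```text
t 24.50 bay x18.6 y-0.0 z_world 94.7 F -0.89 -0.16 -0.78
```

Call:
send_rows:
  motion: [0,1.0,0,0,0,0,0,0,1.0,0,0,0,0,0,0,0,0,0,0,0,0]

```text
time_s: 24.88
eef_pos: [0.581, -0.144, 0.0729]
eef_rot: [0.04, 0.706, -0.04, 0.706]
contact_force: [0.5, -0.3, -0.6]
opening: -0.0002
```

```bash
python3 ps.py
```

```text
t 24.88 bay x18.2 y-0.1 z_world 72.9 F 0.57 -0.25 -0.64
```

Call:
send_rows:
  motion: [0,0.4,0,0,0,0,0,0,0.3,0,0,0,0,0]

```text
time_s: 25.12
eef_pos: [0.5812, -0.1441, 0.0658]
eef_rot: [0.04, 0.706, -0.041, 0.706]
contact_force: [-0.4, -0.0, -0.5]
opening: 0.0002
```

```bash
python3 ps.py
```

```text
t 25.12 bay x18.3 y-0.3 z_world 65.8 F -0.35 -0.06 -0.48
```

Call:
send_rows:
  motion: [0,0.25,0,0,0,0,0]

```text
time_s: 25.25
eef_pos: [0.582, -0.1444, 0.0636]
eef_rot: [0.04, 0.706, -0.041, 0.706]
contact_force: [1.6, -0.4, 2.9]
opening: -0.0001
```

Call:
send_rows:
  motion: [0,0.2,0,0,0,0,0]

```text
time_s: 25.38
eef_pos: [0.5827, -0.1448, 0.0621]
eef_rot: [0.04, 0.705, -0.041, 0.707]
contact_force: [0.5, 0.1, 5.4]
opening: -0.0
```

Call:
send_rows:
  motion: [0,0.2,0,0,0,0,0]

```text
time_s: 25.5
eef_pos: [0.5831, -0.1451, 0.0606]
eef_rot: [0.04, 0.705, -0.041, 0.707]
contact_force: [1.3, 0.7, 1.5]
opening: 0.0
```

Call:
send_rows:
  motion: [0,0.2,0,-0.05,0,0.1,0]

```text
time_s: 25.62
eef_pos: [0.5833, -0.1451, 0.0589]
eef_rot: [0.04, 0.705, -0.041, 0.707]
contact_force: [1.9, 0.1, 4.5]
opening: 0.0002
```

Call:
send_rows:
  motion: [0,0.2,0,-0.05,0,0.1,0]

```text
time_s: 25.75
eef_pos: [0.5838, -0.1452, 0.0573]
eef_rot: [0.04, 0.705, -0.041, 0.707]
contact_force: [2.7, 0.4, 2.4]
opening: -0.0002
```

Call:
send_rows:
  motion: [0,0.2,0,-0.05,0,0.1,0]

```text
time_s: 25.88
eef_pos: [0.5838, -0.1452, 0.0554]
eef_rot: [0.039, 0.705, -0.041, 0.707]
contact_force: [3.0, -0.3, 3.2]
opening: 0.0005
```

Call:
send_rows:
  motion: [0,0.2,0,-0.05,0,0.1,0]

```text
time_s: 26.0
eef_pos: [0.5839, -0.1453, 0.0535]
eef_rot: [0.039, 0.705, -0.041, 0.707]
contact_force: [3.5, -0.3, 4.7]
opening: 0.0003
```

Call:
send_rows:
  motion: [0,0.2,0,-0.05,0,0.1,0]

```text
time_s: 26.12
eef_pos: [0.584, -0.1453, 0.0517]
eef_rot: [0.039, 0.706, -0.041, 0.706]
contact_force: [4.4, -0.0, 5.3]
opening: 0.0004
```

Call:
send_rows:
  motion: [0,0.2,0,-0.05,0,0.1,0]

```text
time_s: 26.25
eef_pos: [0.5842, -0.1454, 0.0499]
eef_rot: [0.039, 0.706, -0.041, 0.706]
contact_force: [3.7, -0.4, 3.8]
opening: 0.0
```

```bash
python3 -c "
from h import *
p=snapshot('scene')
f=p['frame'];u,v=np.round(proj(p,MID+[0,0,.02])).astype(int)
cv2.imwrite('pics/s20.png',cv2.resize(f[v-36:v+36,u-48:u+48],(800,600),interpolation=cv2.INTER_CUBIC)[:,:,::-1])"; python3 ps.py
```

```text
t 26.30 bay x20.8 y-1.1 z_world 49.4 F -0.63 -0.76 -0.75
```

View pics/s20.png

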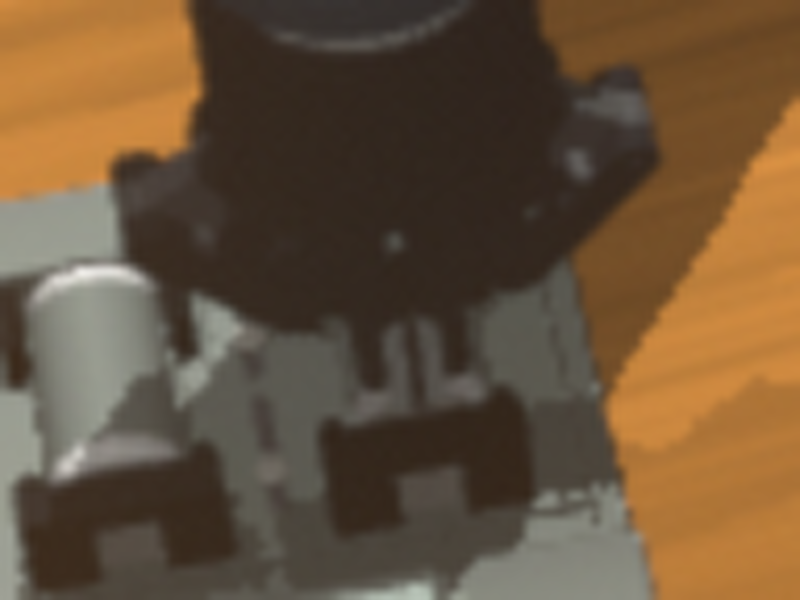

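Call:
send_rows:
  motion: [0,0.2,0,0,0,0,0]

```text
time_s: 26.42
eef_pos: [0.5825, -0.145, 0.0469]
eef_rot: [0.039, 0.707, -0.041, 0.705]
contact_force: [-0.1, 1.6, 12.2]
opening: -0.0001
```

Call:
send_rows:
  motion: [0,0.2,0,0,0,0,0]

```text
time_s: 26.55
eef_pos: [0.5827, -0.1453, 0.0465]
eef_rot: [0.04, 0.707, -0.041, 0.705]
contact_force: [-4.8, 4.5, 34.4]
opening: -0.0003
```

Call:
send_rows:
  motion: [0,-1,0,0,0,0,0,0,-3,0,0,0,0,0,0,-4,0,-1,0,0,0,0,-4,0,-1,0,0,0,0,0,0,0,0,0,0]

```text
time_s: 27.18
eef_pos: [0.5568, -0.1418, 0.1665]
eef_rot: [0.041, 0.711, -0.04, 0.7]
contact_force: [-0.1, 0.6, -0.5]
opening: -0.0003
```

```bash
python3 m2.py w21;python3 -c "
from h import *
p=snapshot('scene')
f=p['frame'];u,v=np.round(proj(p,MID+[0,0,.02])).astype(int)
cv2.imwrite('pics/s21.png',cv2.resize(f[v-36:v+36,u-48:u+48],(800,600),interpolation=cv2.INTER_CUBIC)[:,:,::-1])"; python3 ps.py
```

```text
t 27.18 pos [ 0.5568 -0.1418  0.1665] X [-0.016  0.003 -1.   ] Y [0.115 0.993 0.001] Z [ 0.993 -0.115 -0.016] F [-0.09  0.61 -0.46] M [-0.05  0.01 -0.01] open -0.0003
t 27.27 bay x-7.0 y0.4 z_world 163.9 F -0.12 -0.22 -0.87
```

View pics/s21.png

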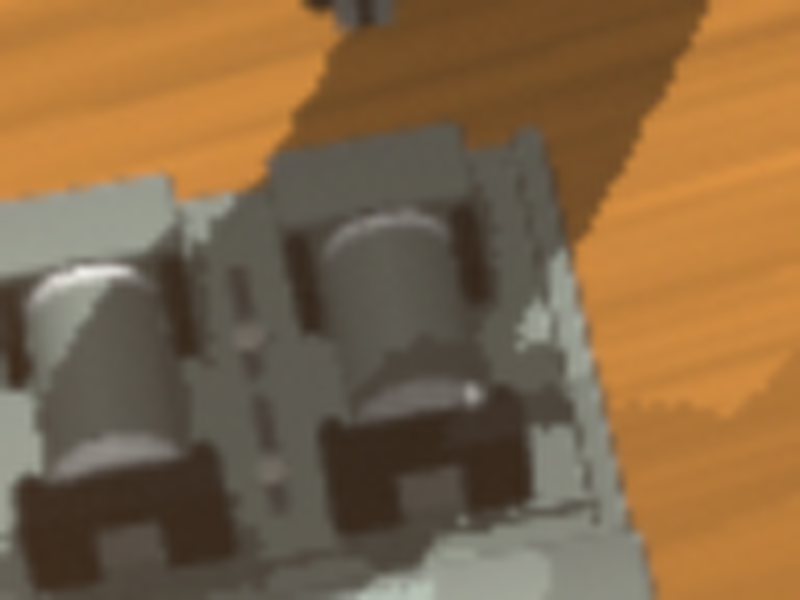

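View pics/w21.png

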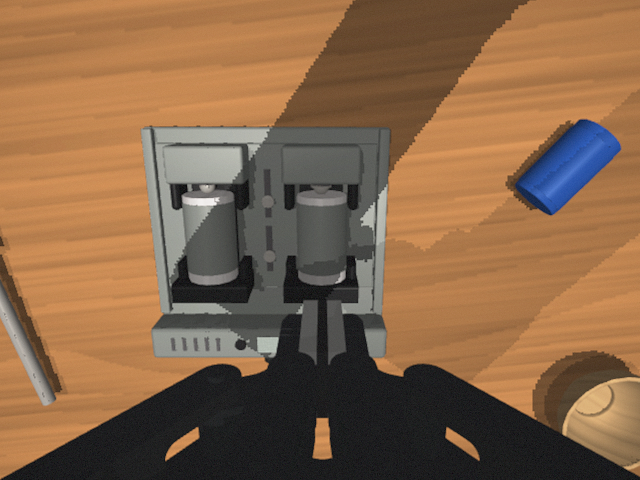

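The new cell lies level and looks the same as the neighbouring held cell: in the wrist view it spans rows 191–284 against 192–284. I'm handing the job in.

```bash
python3 -c "
from h import *
print(robot.job_done()); p=snapshot('top'); save(p,'top_end'); st()"
```

```text
the job is handed in; nothing more can be done
None
the job is handed in; nothing more can be done
```

The large cell is in the empty bay, snapped under the lip and lying level. The gripper was clear of everything when I handed the job in at about 27 s.

**What I did**
- **First grasp:** I picked the cell level, but the arm hit its joint limits when I tilted it at the bay. I put it back in the tray and regripped it with the tool leaning 20°, so the cell could go in button up.
- **Seating the flat end:** I eased it against the contact at about 28° tilt. The spring force was 5 to 6.5 N, which is about 4 to 5.5 mm pressed back, well under the 8.8 mm limit.
- **Snapping in:** I let go with the cell trapped at about 20° and pressed the button end down with closed fingers at 3 to 5 N. The force dropped to zero as it snapped in.

**Last checks**
- **Placement:** the final scene and wrist pictures show it level and set like the neighbouring held cell.
- **Bystanders:** the last wrist view showed the gouge and bowl, with no sign of contact. I last saw the small cell in its place when I lifted the large cell from the tray.

**What failed or disagreed**
- **Too much force:** my confirming press after the snap peaked at about 34 N. That is over the 25 N the task gives as damaging the bay, though under the 60 N that fails the job. I backed off at once.
- **Less force than stated:** no reading before the snap passed 5.4 N, below the 8 to 15 N the task gives.
- **Position mismatch:** the camera and force estimates of where the bay sits along its length differed by about 2 mm, so I relied on the force.
- **No final overhead view:** the top picture I tried after handing in was refused.

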